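# Set up a spacer kit carrier: row plate on its pins, spacers sorted by diameter

### The arm

A 6-joint arm with a two-finger parallel gripper is mounted at the origin on the work surface. World frame = base frame: x ahead of the robot, y to its left, z up, the work surface at z = 0. Lengths are in mm, angles in rad, forces in N, time in s.
With the tool pointing down it reaches from about 350 to 875 mm from the base axis. Payload 4.2 kg.
Tool frame: the origin (TCP) lies at the very end of the fingers, on their centre line; the grasp point (between the pads) lies 19 mm behind it; z points along the fingers, y is the line along which they close (so a half turn about z gives the same grasp; the last joint's range is limited). The gripper opens to 85 mm and grips with 20 to 120 N. Pads are 22 mm wide; open, the fingers measure 114 mm over their backs; the gripper's body (76 mm by 85 mm) begins 54 mm behind the grasp point. The pads swing forward as they close: fully open they stand 13 mm farther back than shut.
Start: joints at [-0.918, 0.385, 0.008, 0, -1.194, -0.259], TCP at [239.826, -577.133, 231.312] pointing down, gripper open.
Joint ranges: [-3.14, 3.14], [-1.21, 2.06], [-1.07, 1.41], [-3.16, 2.05], [-2.99, -0.16], [-3.1, 3.1]. Speed limits (rad/s): [2.79, 2.79, 3.14, 3.14, 3.14, 3.14].

### API

Orientations are given as a unit quaternion [x, y, z, w].
In Python, from bench import monitor, get_image, camera_info, job_done gives the robot as it stands.
- The arm moves only by the tool send_rows, never from a script. Its argument "series" is a list of rows, each a list of 3 entries, a list of its own where there are three numbers: the shift along the tool's x, y, z in mm, then the turn, a rotation vector about the tool's x, y, z in rad, then the finger opening in mm, from 0 to 85.4. A call has 1 to 8 rows; each row shifts and turns the commanded pose from where the row before left it, along the tool's axes as they then stand; what a row does not reach is not made up. A row lasts 1/10 s, in which the tool goes at most 50 mm and 8.59 degrees, less where a joint would pass 70% of its speed; a pose out of reach is approached as far as the arm can. A call with a gripper value outside its range is refused whole. The fingers move at their own pace and stop on an object; the grip force is fixed at half the most. Time passes only in rows, so rows that do not move let the fingers close. It gives the time, the measured TCP pose, the force, the opening and the grip force at its end, in the units of the state.
- monitor.read_state(): the state, without advancing time (a new reading comes with each control period).
- get_image(name): name is "scene" or "top" or "wrist"; returns the picture (480x640x3 uint8, red, green, blue); there is no depth.
- camera_info(name): a dict with "intrinsics" (3x3 intrinsics, pixels), "R" (3x3) and "t" (3): a world point X has camera coordinates R X + t. Camera axes: x right, y down, z forward; pixel columns grow to the right and rows downward; lengths in mm; the calibration is good to about 2 mm. The wrist camera is an equidistant fisheye: a pixel r from the principal point sees the ray r / f radians off the axis. A picture is of the moment at which its call begins: read the wrist's pose just before it. camera_info takes no time and is no camera call; for the wrist camera it gives the pose at the moment of the call.
- job_done(): hands the job in; it is judged then, once.
The state is a dict: "clock": time; "joints": joint angles; "joint_vel": joint speeds; "joint_efforts": joint torques, N m; "position": TCP position; "ee_rot": TCP orientation; "contact_force": force on the tool from outside, world axes, zero at the start; "wrist_torque": the same for the moment, N m; "gripper_width": finger opening in mm; "grasp_force": force on a finger pad.
Only numpy, scipy, OpenCV 4.12 (cv2) and the standard library are available. Lean on these libraries where they do the work, as an engineer would, in place of code of your own. Each camera call takes 0.05 s, during which the arm holds its last target. There are 200 camera calls.

### The job

First lift the black row plate by its handle and lower it gently over the two locating pins of the empty carrier until it lies flush. Then stand every loose steel spacer upright in the slot that starts at the fixed sample of the same diameter, down on the carrier's floor, up to two to a slot. Leave the jar, the foam block and the bin where they are.

Things in the scene. Friction and masses are not known exactly. Their poses are not given: they have to be found in the camera images.
- carrier: fixed grey painted base 240 x 290 mm, 10 mm thick (x -95 to +145 mm); origin on its underside, at the centre of the row plate's place. Four lanes along its x axis at y = -102, -38, 38, 102 mm, a fixed sample spacer at the +x end of each (x = 116 mm). Two upright 10 mm steel locating pins with tapered tips, 22 mm above its top face, at (x, y) = (-73, 70) and (73, -70) mm
- row_plate: loose black plastic plate 170 (x) x 276 (y) x 8 mm, 0.4 kg, origin under its centre. 13 mm holes at (x, y) = (-73, 70) and (73, -70) mm; fits either way round (half turn). Four through slots 122 (x) x 54 (y) mm at y = -102, -38, 38, 102 mm. Bar handle at its centre: 60 long (x), 12 thick (y), top 46 mm above the underside. Seated, it rests on the carrier's top face
- sample26: fixed sample spacer, steel, 26 mm diameter, 24 mm high, standing on the carrier's top face at the +x end of one lane (which lane varies); origin at the centre of its underside, axes parallel to the carrier's; its row is the slot that runs from it towards its -x, the slot's centre lying 116 mm away along -x
- sample32: fixed sample spacer, steel, 32 mm diameter, 24 mm high, standing on the carrier's top face at the +x end of one lane (which lane varies); origin at the centre of its underside, axes parallel to the carrier's; its row is the slot that runs from it towards its -x, the slot's centre lying 116 mm away along -x
- sample38: fixed sample spacer, steel, 38 mm diameter, 24 mm high, standing on the carrier's top face at the +x end of one lane (which lane varies); origin at the centre of its underside, axes parallel to the carrier's; its row is the slot that runs from it towards its -x, the slot's centre lying 116 mm away along -x
- sample44: fixed sample spacer, steel, 44 mm diameter, 24 mm high, standing on the carrier's top face at the +x end of one lane (which lane varies); origin at the centre of its underside, axes parallel to the carrier's; its row is the slot that runs from it towards its -x, the slot's centre lying 116 mm away along -x
- spacer26_a: loose plain steel spacer (solid cylinder), 26 mm diameter, 24 mm high, standing upright on the bench, about 100 g; origin at the centre of its underside, z along its axis. May be absent
- spacer26_b: loose plain steel spacer (solid cylinder), 26 mm diameter, 24 mm high, standing upright on the bench, about 100 g; origin at the centre of its underside, z along its axis. May be absent
- spacer32_a: loose plain steel spacer (solid cylinder), 32 mm diameter, 24 mm high, standing upright on the bench, about 152 g; origin at the centre of its underside, z along its axis. May be absent
- spacer32_b: loose plain steel spacer (solid cylinder), 32 mm diameter, 24 mm high, standing upright on the bench, about 152 g; origin at the centre of its underside, z along its axis. May be absent
- spacer38_a: loose plain steel spacer (solid cylinder), 38 mm diameter, 24 mm high, standing upright on the bench, about 214 g; origin at the centre of its underside, z along its axis. May be absent
- spacer38_b: loose plain steel spacer (solid cylinder), 38 mm diameter, 24 mm high, standing upright on the bench, about 214 g; origin at the centre of its underside, z along its axis. May be absent
- spacer44_a: loose plain steel spacer (solid cylinder), 44 mm diameter, 24 mm high, standing upright on the bench, about 286 g; origin at the centre of its underside, z along its axis. May be absent
- spacer44_b: loose plain steel spacer (solid cylinder), 44 mm diameter, 24 mm high, standing upright on the bench, about 286 g; origin at the centre of its underside, z along its axis. May be absent
- grease_jar: bystander: closed jar, 60 mm diameter, 75 mm high, origin under its centre
- foam_block: bystander: black foam block 100 x 90 x 40 mm, origin under its centre
- parts_bin: bystander: empty grey open bin 160 x 100 x 60 mm, origin under its centre
Not all that is in view belongs to the job. What is shaped like the spacer44_b but blue, purple or red is not meant.

How it is judged (in metres and radians):
On the way:
1. the row plate lies flush on the carrier, over both pins, with no spacer on the carrier yet (z of row_plate in the frame of carrier between 0.008 and 0.0125 m and horizontal distance between row_plate and carrier below 0.004 m and angle between the x axis of row_plate and the x axis of carrier, either way round below 0.05 rad and angle between row_plate's own z axis and vertical below 0.03 rad and horizontal distance between each of spacer26_a, spacer26_b, spacer32_a, spacer32_b, spacer38_a, spacer38_b, spacer44_a, spacer44_b and carrier above 0.13 m), for 0.3 s.
At the end, for the whole second after the job is handed in: Row plate flush over both pins (centre within 4 mm, 2.5 mm in height, 0.05 rad); every spacer present stands upright (0.08 rad) on the carrier's floor (4 mm) in the slot of its own size (16 mm of the centre line, 52 mm of the slot's middle); all released and at rest (z of row_plate in the frame of carrier between 0.008 and 0.0125 m and horizontal distance between row_plate and carrier below 0.004 m and angle between the x axis of row_plate and the x axis of carrier, either way round below 0.05 rad and angle between row_plate's own z axis and vertical below 0.03 rad and linear speed of each of row_plate, spacer26_a, spacer26_b, spacer32_a, spacer32_b, spacer38_a, spacer38_b, spacer44_a, spacer44_b below 0.02 m/s and x of spacer26_a in the frame of sample26 between -0.168 and -0.064 m and y of spacer26_a in the frame of sample26 between -0.016 and 0.016 m and z of each of spacer26_a, spacer26_b in the frame of sample26 below 0.004 m and angle between each of spacer26_a, spacer26_b, spacer32_a, spacer32_b, spacer38_a, spacer38_b, spacer44_a, spacer44_b's own z axis and vertical below 0.08 rad and x of spacer26_b in the frame of sample26 between -0.168 and -0.064 m and y of spacer26_b in the frame of sample26 between -0.016 and 0.016 m and x of spacer32_a in the frame of sample32 between -0.168 and -0.064 m and y of spacer32_a in the frame of sample32 between -0.016 and 0.016 m and z of each of spacer32_a, spacer32_b in the frame of sample32 below 0.004 m and x of spacer32_b in the frame of sample32 between -0.168 and -0.064 m and y of spacer32_b in the frame of sample32 between -0.016 and 0.016 m and x of spacer38_a in the frame of sample38 between -0.168 and -0.064 m and y of spacer38_a in the frame of sample38 between -0.016 and 0.016 m and z of each of spacer38_a, spacer38_b in the frame of sample38 below 0.004 m and x of spacer38_b in the frame of sample38 between -0.168 and -0.064 m and y of spacer38_b in the frame of sample38 between -0.016 and 0.016 m and x of spacer44_a in the frame of sample44 between -0.168 and -0.064 m and y of spacer44_a in the frame of sample44 between -0.016 and 0.016 m and z of each of spacer44_a, spacer44_b in the frame of sample44 below 0.004 m and x of spacer44_b in the frame of sample44 between -0.168 and -0.064 m and y of spacer44_b in the frame of sample44 between -0.016 and 0.016 m); the robot touches nothing.
It fails at once if the grease jar is pushed away by more than 3 cm (distance of grease_jar from where it was at the start of the episode above 0.03 m).
It fails at once if the foam block is pushed away by more than 3 cm (distance of foam_block from where it was at the start of the episode above 0.03 m).
It fails at once if the parts bin is pushed away by more than 3 cm (distance of parts_bin from where it was at the start of the episode above 0.03 m).
It fails at once if the row plate is dropped onto the carrier (falls faster than 0.5 m/s just above it) (horizontal distance between row_plate and carrier below 0.05 m and z of row_plate in the frame of carrier below 0.05 m and linear speed of row_plate above 0.5 m/s).
Of spacer26_a, spacer26_b, spacer32_a, spacer32_b, spacer38_a, spacer38_b, spacer44_a, spacer44_b only 6 to 8 are there at a start; the rules pass over those that are not, and their reading is None.
At some moment in a run one of spacer26_a, spacer26_b, spacer32_a, spacer32_b, spacer38_a, spacer38_b, spacer44_a, spacer44_b may be knocked a few centimetres aside while the robot is not near it.
It also fails if it takes over 200 s, if anything falls off the work surface, if the arm or the gripper's body presses on something with over 40 N, if the wrist force passes 120 N, or if a joint passes its speed limit or range.

## Working session

There is one attempt and no reset: what is moved stays moved. The work goes in short steps, Python scripts to look and compute and a tool call to move; the robot and the scene stay as the last step left them, time stands still between calls to the robot, and variables do not carry over. Pictures are saved under pics/ and viewed, at most 14 in all, crops included, and the job is handed in when it is done.

Besides the shell and the picture viewer there is one more tool, called after "Call:" as name([rows], argument=value, ...), one row to a line, values as JSON. send_rows: Moves the arm, as the interface text tells. Its arguments: {"type":"object","properties":{"series":{"type":"array"}},"required":["series"]}

```bash
mkdir -p pics; ls
python3 - <<'E'
from bench import monitor,get_image,camera_info
import cv2,json
print(monitor.read_state())
for n in ["scene","top"]:
    cv2.imwrite(f"pics/{n}0.png",get_image(n)[:,:,::-1]); print(n,camera_info(n))
E
```

```text
pics
{'clock': 0.0, 'joints': array([-9.18419438e-01,  3.85573856e-01,  6.60531621e-03, -4.90639827e-04,
       -1.19398838e+00, -2.58628537e-01]), 'joint_vel': array([-0.00159902, -0.0008793 , -0.00181772,  0.00051251,  0.00049059,
       -0.00159413]), 'joint_efforts': array([ 6.88664859e-04, -3.92288339e+01,  1.88399005e+01,  4.18626755e+00,
       -4.76407251e-03,  6.55571256e-06]), 'position': array([ 239.58805079, -576.61748456,  230.20435054]), 'ee_rot': array([-1.95515965e-01,  9.80699897e-01,  1.07045707e-03, -2.70474914e-04]), 'contact_force': array([-0.1873254 ,  0.55334797,  0.70285433]), 'wrist_torque': array([-0.01245278, -0.00731743,  0.01100038]), 'grasp_force': 0.0, 'gripper_width': 85.2815501709424}
scene {'intrinsics': array([[486.19490827,   0.        , 312.04255502],
       [  0.        , 486.19490827, 240.79902237],
       [  0.        ,   0.        ,   1.        ]]), 'R': array([[-0.19053417,  0.9816727 , -0.00392817],
       [ 0.57118642,  0.10760617, -0.81373644],
       [-0.79840015, -0.15728832, -0.58122077]]), 't': array([  44.77329391, -286.46109825, 1538.46544718])}
top {'intrinsics': array([[507.35004313,   0.        , 322.31774035],
       [  0.        , 507.35004313, 247.38699604],
       [  0.        ,   0.        ,   1.        ]]), 'R': array([[-2.05420850e-02, -9.99788520e-01, -9.68560742e-04],
       [-9.84668303e-01,  2.03992478e-02, -1.73240309e-01],
       [ 1.73223430e-01, -2.60500609e-03, -9.84879108e-01]]), 't': array([  86.87455799,  559.4477127 , 1174.00647906])}
```

View pics/top0.png

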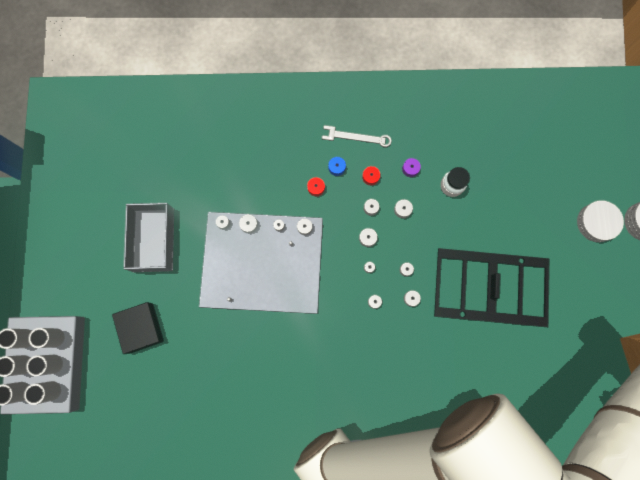

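View pics/scene0.png

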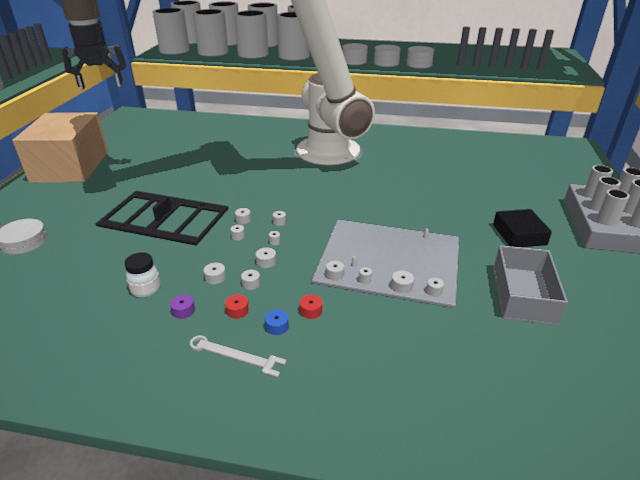

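```bash
cat > h.py <<'E'
import numpy as np,cv2
from bench import monitor,get_image,camera_info
def ray(n,uv,info=None):
    c=info or camera_info(n);K=c["intrinsics"];R=c["R"];t=c["t"]
    x=(np.asarray(uv,float)-K[:2,2])/[K[0,0],K[1,1]]
    if n=="wrist":
        r=np.linalg.norm(x); d=np.r_[x/r*np.sin(r) if r>0 else x,np.cos(r)]
    else: d=np.r_[x,1]
    return -R.T@t,R.T@d
def onplane(n,uv,z,info=None):
    o,d=ray(n,uv,info); return o+d*(z-o[2])/d[2]
def proj(n,X,info=None):
    c=info or camera_info(n);K=c["intrinsics"];p=c["R"]@np.asarray(X,float)+c["t"]
    if n=="wrist":
        r=np.hypot(p[0],p[1]);th=np.arctan2(r,p[2]);q=p[:2]/r*th
    else: q=p[:2]/p[2]
    return q*[K[0,0],K[1,1]]+K[:2,2]
def contours(mask,amin,amax):
    cs,_=cv2.findContours(mask.astype(np.uint8),cv2.RETR_EXTERNAL,cv2.CHAIN_APPROX_NONE)
    return [c for c in cs if amin<cv2.contourArea(c)<amax]
E
python3 - <<'E'
from h import *
im=cv2.imread("pics/top0.png"); S=4
big=cv2.resize(im,None,fx=S,fy=S,interpolation=cv2.INTER_CUBIC)
hsv=cv2.cvtColor(big,cv2.COLOR_BGR2HSV)
f=lambda u:(np.array(u)+.5)/S-.5
def blobs(m,a0,a1,z):
    for c in contours(m,a0,a1):
        M=cv2.moments(c); uv=f((M['m10']/M['m00'],M['m01']/M['m00']))
        X=onplane("top",uv,z); (_,wh,_)=cv2.minAreaRect(c)
        o,_=ray("top",uv); print(uv.round(1),X[:2].round(1),"w mm",(np.array(wh)/S*np.linalg.norm(X-o)/507).round(1),"area",cv2.contourArea(c)/S/S)
g=(hsv[...,1]<60)&(hsv[...,2]>150)
cl=cv2.morphologyEx(g.astype(np.uint8),cv2.MORPH_CLOSE,np.ones((9,9)))
sp=cl.copy(); sp[:, :340*S]=0; sp[:190*S]=0; sp[:,435*S:]=0; sp[320*S:]=0
print("spacers");blobs(sp,800,9000,12)
for th in (175,190,205):
    s2=((hsv[...,2]>th)&(hsv[...,1]<60)).astype(np.uint8); s2=cv2.morphologyEx(s2,cv2.MORPH_CLOSE,np.ones((13,13)));s2[:,:205*S]=0;s2[:,330*S:]=0;s2[:210*S]=0;s2[320*S:]=0
    print("samples",th);blobs(s2,300,9000,22)
ca=(hsv[...,1]<70)&(hsv[...,2]>110);ca[:,:190*S]=0;ca[:,335*S:]=0;ca[:205*S]=0;ca[330*S:]=0
c=max(contours(ca,1e4,1e7),key=cv2.contourArea)
r=cv2.minAreaRect(c); b=[onplane("top",f(p),10)[:2].round(1) for p in cv2.boxPoints(r)];print("carrier",b,np.mean(b,0))
pl=(hsv[...,2]<60);pl[:,:425*S]=0;pl[:,560*S:]=0;pl[:240*S]=0;pl[335*S:]=0
pl=cv2.morphologyEx(pl.astype(np.uint8),cv2.MORPH_OPEN,np.ones((7,7)))
c=max(contours(pl,1e4,1e7),key=cv2.contourArea)
r=cv2.minAreaRect(c); b=[onplane("top",f(p),8)[:2].round(1) for p in cv2.boxPoints(r)];print("plate",b,np.mean(b,0),[np.linalg.norm(b[i]-b[i-1]) for i in (0,1)])
cv2.imwrite("pics/a.png",im[195:335,200:440].repeat(3,0).repeat(3,1))
print(camera_info("wrist"))
E
```

```text
spacers
[374.6 300.9] [432.4 -49.6] w mm [33.1 33.6] area 143.78125
[412.3 297.6] [ 438.5 -141.7] w mm [39.3 39.9] area 197.84375
[406.7 268.4] [ 510.8 -131.8] w mm [32.5 33.8] area 137.59375
[369.2 266.3] [517.7 -39.5] w mm [26.8 27.2] area 92.15625
[367.9 236.2] [593.5 -39.1] w mm [45.1 45.1] area 251.15625
[403.5 207.2] [ 666.1 -131.3] w mm [45.3 44.8] area 242.65625
[371.3 205.5] [672.1 -50.3] w mm [38.5 39. ] area 179.21875
samples 175
samples 190
samples 205
[315.5 277.4] [491.8  93.5] w mm [10.  29.3] area 26.90625
[278.  223.9] [627.3 184.1] w mm [25.  26.9] area 82.71875
[303.9 225.1] [622.9 119.8] w mm [37.9 36.7] area 172.4375
[221.4 220.8] [638.1 324.9] w mm [31.1 30.5] area 119.96875
[247.1 222.5] [632.6 260.9] w mm [43.6 42.6] area 227.6875
carrier [array([426.2, 381.3]), array([669.6, 372.9]), array([645.9,  71.9]), array([404. ,  90.2])] [536.425 229.075]
plate [array([ 392.5, -188.7]), array([ 559.4, -213.2]), array([ 528.2, -496. ]), array([ 362.6, -465. ])] [ 460.675 -340.725] [np.float64(277.9131159193463), np.float64(168.68864810650416)]
{'intrinsics': array([[371.64829954,   0.        , 323.34643417],
       [  0.        , 371.64829954, 235.71305558],
       [  0.        ,   0.        ,   1.        ]]), 'R': array([[-0.38410082,  0.92328717,  0.0027133 ],
       [ 0.88192857,  0.36602214,  0.29703501],
       [ 0.27325549,  0.11648433, -0.95486273]]), 't': array([624.69890286, -38.2107096 , 380.33799681])}
```

View pics/a.png

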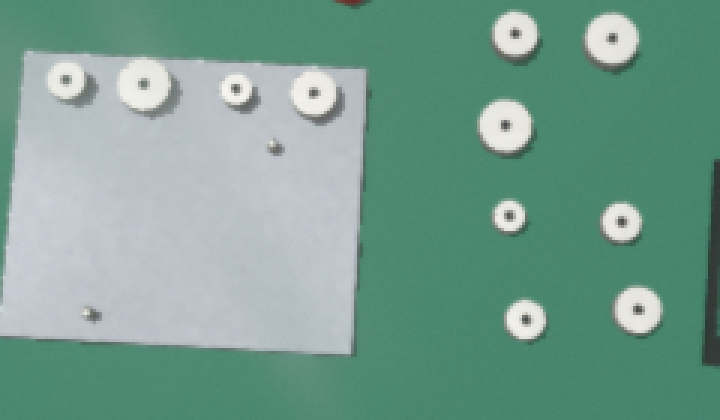

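Seven loose white spacers are present. The red, blue and purple discs at (316,186), (337,165), (372,175) and (412,167) are excluded by colour. Diameters: 26 at (369,266); 32 at (375,301) and (407,268); 38 at (412,298) and (371,205); 44 at (368,236) and (403,207). The samples from left to right in the top image are 32 (221,221), 44 (247,222), 26 (278,224) and 38 (304,225). The carrier's pins are at about (230,299) and (291,243). First I'll go over the row plate.

Call:
send_rows([
  [[0, 0, 0], [0, 0, 0.13], 85],
  [[0, 0, 0], [0, 0, 0.13], 85],
  [[0, 0, 0], [0, 0, 0.13], 85],
  [[0, 0, 0], [0, 0, 0.13], 85],
  [[-27, 37.5, 0], [0, 0, 0], 85],
  [[-27, 37.5, 0], [0, 0, 0], 85],
  [[-27, 37.5, 0], [0, 0, 0], 85],
  [[-27, 37.5, 0], [0, 0, 0], 85],
])

```text
clock: 0.9
position: [366.5, -440.4, 230.8]
ee_rot: [0.063, 0.998, 0.0, -0.0]
contact_force: [-0.1, -0.5, 0.9]
gripper_width: 84.9
grasp_force: 0.0
```

Call:
send_rows([
  [[-27, 37.5, 0], [0, 0, 0], 85],
  [[-27, 37.5, 0], [0, 0, 0], 85],
  [[-27, 37.5, 0], [0, 0, 0], 85],
  [[0, 0, 0], [0, 0, 0], 85],
  [[0, 0, 0], [0, 0, 0], 85],
])

```text
clock: 1.4
position: [460.8, -339.5, 230.8]
ee_rot: [0.062, 0.998, 0.0, -0.001]
contact_force: [-1.0, -0.5, -0.8]
gripper_width: 85.2
grasp_force: 0.0
```

```bash
cat >> h.py <<'E'
from scipy.spatial.transform import Rotation as Ro
def delta(xyz,yaw_y=None):
    """shift in tool axes AFTER turning; yaw_y: wanted world angle of tool y (mod pi)"""
    s=monitor.read_state();R=Ro.from_quat(s["ee_rot"]).as_matrix()
    cur=np.arctan2(R[1,1],R[0,1]); turn=0 if yaw_y is None else (yaw_y-cur+np.pi/2)%np.pi-np.pi/2
    a=cur+turn; y=np.array([np.cos(a),np.sin(a),0]);x=np.cross(y,[0,0,-1])
    d=np.asarray(xyz)-s["position"]
    print("t",s["clock"],"pos",s["position"].round(1),"yang",round(cur,3),"tilt",R[:2,2].round(4),"F",s["contact_force"].round(1),"w",round(s["gripper_width"],1),"grip",round(s["grasp_force"],1))
    print("  turn z",round(-turn,3),"shift",np.round([d@x,d@y,-d[2]],1),"joint6",s["joints"][5].round(2))
E
python3 - <<'E'
from h import *
delta([461,-341,200],1.44)
i=camera_info("wrist");im=get_image("wrist");cv2.imwrite("pics/w1.png",im[:,:,::-1])
np.save("w1.npy",i,allow_pickle=True)
E
```

```text
t 1.4 pos [ 460.8 -339.5  230.8] yang 1.447 tilt [-0.0011  0.0006] F [-1.  -0.5 -0.8] w 85.2 grip 0.0
  turn z 0.007 shift [-0.4 -1.5 30.8] joint6 -1.34
```

View pics/w1.png

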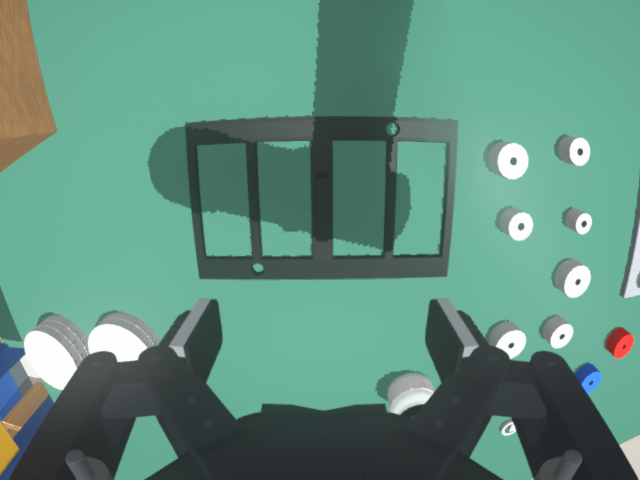

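The wrist view shows the plate with its holes at about (393,129) and (258,268) and the handle at (322,207). Next I measure them.

Run:
```python
from h import *
i=np.load("w1.npy",allow_pickle=True).item()
im=cv2.imread("pics/w1.png");S=4
big=cv2.resize(im,None,fx=S,fy=S,interpolation=cv2.INTER_CUBIC)
hsv=cv2.cvtColor(big,cv2.COLOR_BGR2HSV)
f=lambda u:(np.array(u)+.5)/S-.5
g=(hsv[...,1]>85)
m=np.zeros_like(g);m[110*S:290*S,180*S:465*S]=g[110*S:290*S,180*S:465*S]
H=[]
for c in contours(m,200,1e6):
    M=cv2.moments(c);uv=f((M['m10']/M['m00'],M['m01']/M['m00']))
    a=cv2.contourArea(c)/16
    if 15<a<200 or a>2000:
        X=onplane("wrist",uv,4,i); print(uv.round(1),a,X.round(1)); 
        if a<200:H.append(X)
if len(H)==2:
    a,b=H; print("mid",(a+b)/2,"dist",np.linalg.norm(a-b),"exp",2*np.hypot(73,70))
    v=b-a; ang=np.arctan2(v[1],v[0]); 
    print("yaw",[((ang-np.arctan2(-70,73))+np.pi/2)%np.pi-np.pi/2])
```

```text
[322.  199.5] 51183.8125 [ 460.9 -341.5    4. ]
```

Run:
```python
from h import *
i=np.load("w1.npy",allow_pickle=True).item()
im=cv2.imread("pics/w1.png").astype(int)
print(im[129,385:402].tolist());print(im[268,250:267].tolist());print(im[199,255:330:6].tolist())
S=4
big=cv2.resize(im.astype(np.uint8),None,fx=S,fy=S,interpolation=cv2.INTER_CUBIC).astype(int)
f=lambda u:(np.array(u)+.5)/S-.5
g=(big[...,1]-big[...,2])>18
m=np.zeros_like(g);m[110*S:290*S,180*S:465*S]=g[110*S:290*S,180*S:465*S]
cs,_=cv2.findContours(m.astype(np.uint8),cv2.RETR_LIST,cv2.CHAIN_APPROX_NONE)
for c in cs:
    a=cv2.contourArea(c)/16
    if a<15: continue
    M=cv2.moments(c);uv=f((M['m10']/M['m00'],M['m01']/M['m00'])); print(uv.round(1),a,onplane("wrist",uv,4,i).round(1))
```

```text
[[63, 69, 50], [82, 94, 60], [96, 111, 68], [96, 111, 68], [99, 115, 70], [120, 139, 84], [149, 172, 103], [152, 176, 105], [152, 176, 105], [149, 173, 103], [137, 158, 94], [130, 151, 91], [81, 92, 59], [60, 66, 47], [72, 76, 61], [107, 109, 98], [114, 115, 105]]
[[77, 80, 65], [69, 73, 56], [65, 73, 50], [105, 120, 75], [142, 164, 99], [154, 178, 106], [156, 181, 108], [156, 181, 108], [156, 180, 107], [156, 181, 107], [156, 181, 108], [155, 180, 107], [146, 168, 101], [112, 127, 81], [81, 87, 66], [77, 82, 67], [77, 81, 66]]
[[54, 58, 45], [95, 110, 66], [96, 111, 67], [96, 110, 67], [96, 111, 67], [95, 111, 67], [96, 111, 67], [95, 110, 67], [95, 110, 67], [94, 109, 67], [47, 50, 39], [52, 54, 44], [49, 52, 42]]
[257.6 267.6] 111.84375 [ 526.3 -420.     4. ]
[224.2 199.8] 5677.53125 [ 447.9 -442.2    4. ]
[284.7 198. ] 6204.125 [ 454.6 -378.9    4. ]
[358.5 197.3] 6193.40625 [ 463.1 -304.5    4. ]
[391.5 128.4] 143.8125 [ 397.  -264.2    4. ]
[301.8 198.2] 34619.75 [ 457.  -361.7    4. ]
[322.  199.5] 51183.8125 [ 460.9 -341.5    4. ]
```

Call:
send_rows([
  [[-1, -2.4, 30], [0, 0, -0.011], 50],
  [[0, 0, 40], [0, 0, 0], 50],
  [[0, 0, 40], [0, 0, 0], 50],
  [[0, 0, 40], [0, 0, 0], 50],
  [[0, 0, 35], [0, 0, 0], 50],
  [[0, 0, 20], [0, 0, 0], 50],
  [[0, 0, 8], [0, 0, 0], 50],
  [[0, 0, 0], [0, 0, 0], 50],
])

```text
clock: 2.25
position: [459.8, -343.7, 17.4]
ee_rot: [0.058, 0.998, 0.0, -0.001]
contact_force: [-0.1, 0.1, 0.4]
gripper_width: 49.8
grasp_force: 0.0
```

Call:
send_rows([
  [[0, 0, 0], [0, 0, 0], 5],
  [[0, 0, 0], [0, 0, 0], 5],
  [[0, 0, 0], [0, 0, 0], 5],
  [[0, 0, 0], [0, 0, 0], 5],
  [[0, 0, 0], [0, 0, 0], 5],
  [[0, 0, 0], [0, 0, 0], 5],
])

```text
clock: 2.85
position: [462.0, -343.3, 20.0]
ee_rot: [0.057, 0.998, -0.001, 0.001]
contact_force: [0.0, 1.2, 6.6]
gripper_width: 11.0
grasp_force: 61.2
```

Call:
send_rows([
  [[0, 0, -5], [0, 0, 0], 5],
  [[0, 0, -15], [0, 0, 0], 5],
  [[0, 0, -30], [0, 0, 0], 5],
  [[0, 0, -35], [0, 0, -0.02], 5],
  [[0, 0, -35], [0, 0, -0.019], 5],
  [[0, 0, -35], [0, 0, 0], 5],
  [[0, 0, -20], [0, 0, 0], 5],
  [[0, 0, 0], [0, 0, 0], 5],
])

```text
clock: 3.65
position: [462.2, -343.6, 196.3]
ee_rot: [0.038, 0.999, -0.001, 0.003]
contact_force: [0.8, -0.3, -5.1]
gripper_width: 10.6
grasp_force: 59.8
```

Run:
```python
from h import *
delta([620,231.3,200],np.pi/2-.074)
```

```text
t 3.65 pos [ 462.2 -343.6  196.3] yang 1.495 tilt [ 0.0058 -0.0025] F [ 0.8 -0.3 -5.1] w 10.6 grip 59.8
  turn z -0.002 shift [-114.8  585.    -3.7] joint6 -1.29
```

Call:
send_rows([
  [[-4, 20, 0], [0, 0, 0], 5],
  [[-8, 42, 0], [0, 0, 0], 5],
  [[-8, 42, 0], [0, 0, 0], 5],
  [[-8, 42, 0], [0, 0, 0], 5],
  [[-8, 42, 0], [0, 0, 0], 5],
  [[-8, 42, 0], [0, 0, 0], 5],
  [[-8, 42, 0], [0, 0, 0], 5],
  [[-8, 42, 0], [0, 0, 0], 5],
])

```text
clock: 4.45
position: [543.3, -32.8, 190.7]
ee_rot: [0.038, 0.999, -0.0, -0.002]
contact_force: [1.0, -0.6, -3.7]
gripper_width: 10.9
grasp_force: 59.7
```

Call:
send_rows([
  [[-8, 42, 0], [0, 0, 0], 5],
  [[-8, 42, 0], [0, 0, 0], 5],
  [[-8, 42, 0], [0, 0, 0], 5],
  [[-8, 42, 0], [0, 0, 0], 5],
  [[-8, 42, 0], [0, 0, 0], 5],
  [[-8, 42, 0], [0, 0, 0], 5],
  [[-5, 20, 0], [0, 0, 0], 5],
  [[0, 0, 0], [0, 0, 0], 5],
])

```text
clock: 5.25
position: [617.5, 235.3, 189.2]
ee_rot: [0.037, 0.999, -0.001, -0.002]
contact_force: [-0.9, -0.9, -4.3]
gripper_width: 11.3
grasp_force: 59.7
```

Run:
```python
from h import *
delta([620,231.3,200],np.pi/2-.074)
i=camera_info("wrist");im=get_image("wrist");cv2.imwrite("pics/w2.png",im[:,:,::-1])
np.save("w2.npy",i,allow_pickle=True)
```

```text
t 5.25 pos [617.5 235.3 189.2] yang 1.497 tilt [-0.0047 -0.0016] F [-0.9 -0.9 -4.3] w 11.3 grip 59.7
  turn z 0.001 shift [ -2.8  -3.8 -10.8] joint6 -2.25
```

View pics/w2.png

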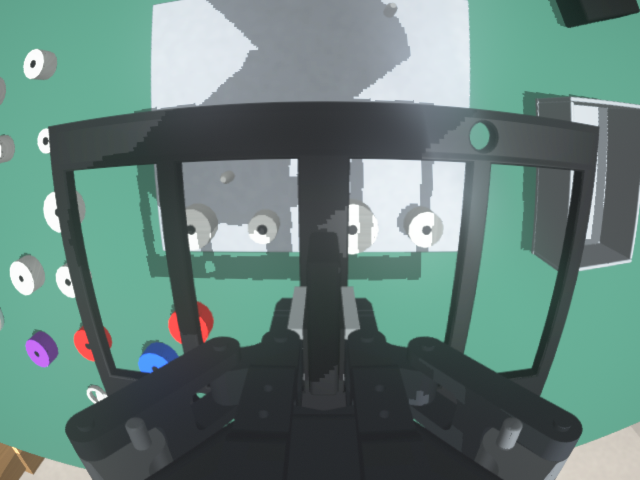

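Run:
```python
from h import *
im=cv2.imread("pics/w2.png")
k=lambda x,y,w=40,h=30:cv2.resize(im[max(y-h//2,0):max(y-h//2,0)+h,x-w//2:x+w//2],(400,300),interpolation=cv2.INTER_NEAREST)
cv2.imwrite("pics/c.png",np.vstack([np.hstack([k(390,15),k(227,178)]),np.hstack([k(483,135),k(425,229,80,60)])]))
```

```text
(no output)
```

View pics/c.png

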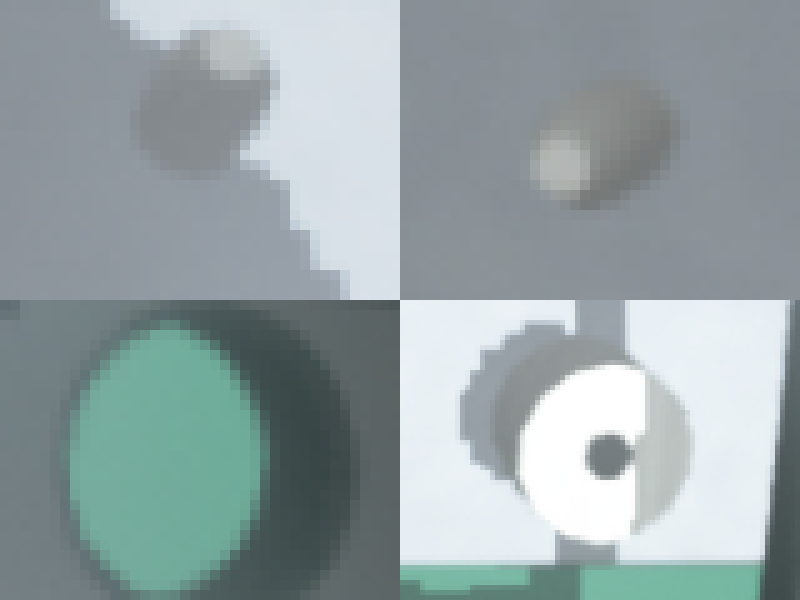

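Run:
```python
from h import *
i=np.load("w2.npy",allow_pickle=True).item()
a=onplane("wrist",(392.8,5.0),32,i);b=onplane("wrist",(222.7,178.8),32,i)
print(a,b,np.linalg.norm(a-b)); m=(a+b)/2;v=b-a;yaw=np.arctan2(v[1],v[0])-np.arctan2(-70,73);print("carrier mid",m,"yaw",yaw)
r=lambda t:np.array([[np.cos(t),-np.sin(t)],[np.sin(t),np.cos(t)]])
s=onplane("wrist",(426.5,229.9),34,i);print("sample32 in carrier (116,102):",r(yaw).T@(s-m)[:2])
# top camera check
print("top cam expects pins at",proj("top",[*a[:2],32]),proj("top",[*b[:2],32]))
st=monitor.read_state();p=st["position"]
for z in (p[2]-16,p[2]-13,p[2]-19):
    h=onplane("wrist",(479.1,135.0),z,i)
    print("hole rel TCP in plate axes (-73,70):",r(yaw).T@(h-p)[:2])
```

```text
[443.83505706 303.12023208  32.        ] [578.51336151 153.06685718  32.        ] 201.62901826980104
carrier mid [511.17420929 228.09354463  32.        ] yaw -0.07492200603163879
sample32 in carrier (116,102): [116.06591203 102.45273669]
top cam expects pins at [228.50297161 298.62111389] [290.4324208  242.23416032]
hole rel TCP in plate axes (-73,70): [-73.41128945  70.31990654]
hole rel TCP in plate axes (-73,70): [-73.43582048  69.00813296]
hole rel TCP in plate axes (-73,70): [-73.38675841  71.63168011]
```

Call:
send_rows([
  [[15, 1, 10], [0, 0, 0], 5],
  [[25, 2, 30], [0, 0, 0], 5],
  [[25, 2, 35], [0, 0, 0], 5],
  [[15, 0, 25], [0, 0, 0], 5],
  [[0, 0, 9], [0, 0, 0], 5],
  [[0, 0, 0], [0, 0, 0], 5],
  [[0, 0, 0], [0, 0, 0], 5],
  [[0, 0, 0], [0, 0, 0], 5],
])

```text
clock: 6.1
position: [540.6, 244.1, 85.7]
ee_rot: [0.038, 0.999, 0.001, 0.001]
contact_force: [0.5, 0.6, -4.4]
gripper_width: 10.9
grasp_force: 59.6
```

Run:
```python
from h import *
delta([511.2,228.1,80],np.pi/2-.075)
i=camera_info("wrist");im=get_image("wrist")[:,:,::-1];cv2.imwrite("pics/w3.png",im)
np.save("w3.npy",i,allow_pickle=True)
r=lambda t:np.array([[np.cos(t),-np.sin(t)],[np.sin(t),np.cos(t)]])
k=[]
for q in [(-73,70),(73,-70)]:
    u=proj("wrist",[*(r(-.075)@q+[511.2,228.1]),32],i);print(u); x,y=np.round(u).astype(int)
    x=np.clip(x,20,619);y=np.clip(y,20,459)
    print("origin",x-20,y-20);k.append(cv2.resize(im[y-20:y+20,x-20:x+20],(400,400),interpolation=cv2.INTER_NEAREST))
cv2.imwrite("pics/c3.png",np.hstack(k))
```

```text
t 6.1 pos [540.6 244.1  85.7] yang 1.494 tilt [0.0028 0.0018] F [ 0.5  0.6 -4.4] w 10.9 grip 59.6
  turn z -0.002 shift [ 28.1 -18.2   5.7] joint6 -2.35
[422.78904866  79.28860122]
origin 403 59
[187.24950756 324.55436086]
origin 167 305
```

View pics/c3.png

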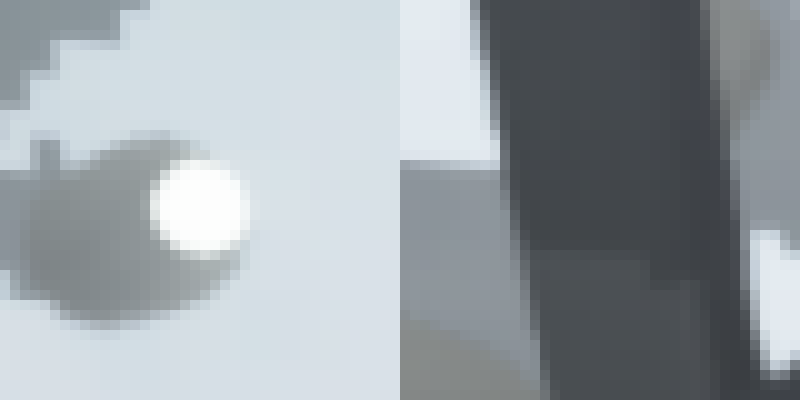

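Call:
send_rows([
  [[14, -9, 10], [0, 0, -0.002], 5],
  [[14, -9, 8], [0, 0, 0], 5],
  [[0, 0, 0], [0, 0, 0], 5],
  [[0, 0, 0], [0, 0, 0], 5],
])

```text
clock: 6.55
position: [510.7, 228.3, 67.3]
ee_rot: [0.037, 0.999, 0.001, 0.001]
contact_force: [0.2, -0.4, -3.8]
gripper_width: 10.8
grasp_force: 59.7
```

Run:
```python
from h import *
delta([511.2,228.1,60],np.pi/2-.075)
i=camera_info("wrist");im=get_image("wrist")[:,:,::-1];cv2.imwrite("pics/w4.png",im)
np.save("w4.npy",i,allow_pickle=True)
delta([511.2,228.1,60],np.pi/2-.075)
k=[]
r=lambda t:np.array([[np.cos(t),-np.sin(t)],[np.sin(t),np.cos(t)]])
for q in [(-73,70)]:
    u=proj("wrist",[*(r(-.075)@q+[511.2,228.1]),32],i);print(u); x,y=np.round(u).astype(int)
    print("origin",x-40,y-30);k.append(cv2.resize(im[y-30:y+30,x-40:x+40],(800,600),interpolation=cv2.INTER_NEAREST))
cv2.imwrite("pics/c4.png",np.hstack(k))
```

```text
t 6.55 pos [510.7 228.3  67.3] yang 1.497 tilt [0.0022 0.0013] F [ 0.2 -0.4 -3.8] w 10.8 grip 59.7
  turn z 0.001 shift [-0.5 -0.2  7.3] joint6 -2.36
t 6.6 pos [511.2 228.7  67.5] yang 1.497 tilt [0.0029 0.0018] F [ 0.4 -0.1 -3.4] w 10.9 grip 59.7
  turn z 0.001 shift [-0.1 -0.6  7.5] joint6 -2.36
[465.93502403 135.78343972]
origin 426 106
```

View pics/c4.png

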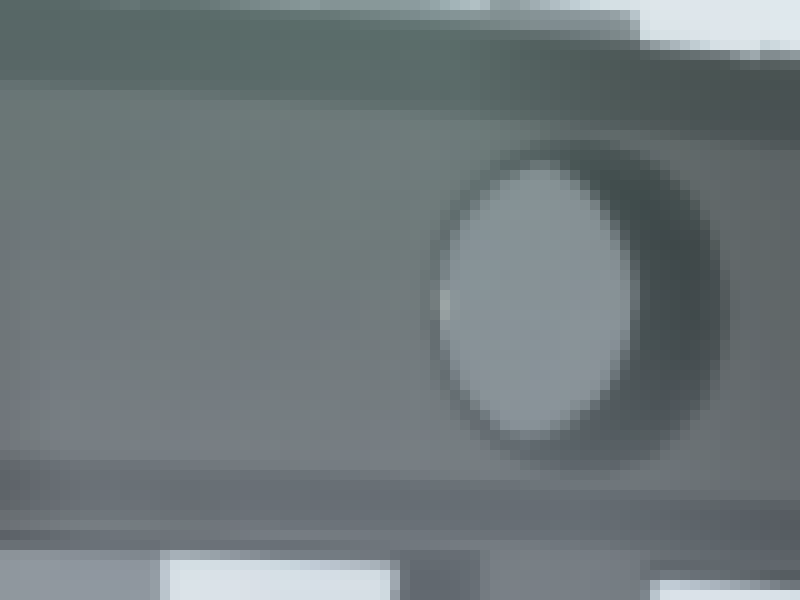

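Call:
send_rows([
  [[0, -0.4, 5], [0, 0, 0], 5],
  [[0, 0, 5], [0, 0, 0], 5],
  [[0, 0, 5], [0, 0, 0], 5],
  [[0, 0, 4], [0, 0, 0], 5],
  [[0, 0, 3], [0, 0, 0], 5],
  [[0, 0, 0], [0, 0, 0], 5],
  [[0, 0, 0], [0, 0, 0], 5],
])

```text
clock: 7.3
position: [510.0, 227.9, 44.3]
ee_rot: [0.037, 0.999, 0.0, 0.0]
contact_force: [1.7, -0.1, -4.4]
gripper_width: 11.1
grasp_force: 59.7
```

Call:
send_rows([
  [[0, 0, 3], [0, 0, 0], 5],
  [[0, 0, 3], [0, 0, 0], 5],
  [[0, 0, 3], [0, 0, 0], 5],
  [[0, 0, 0], [0, 0, 0], 5],
  [[0, 0, 0], [0, 0, 0], 5],
])

```text
clock: 7.8
position: [510.2, 227.9, 35.1]
ee_rot: [0.037, 0.999, 0.0, 0.001]
contact_force: [3.8, 2.0, -6.4]
gripper_width: 10.8
grasp_force: 59.5
```

Call:
send_rows([
  [[0, 0, 2], [0, 0, 0], 5],
  [[0, 0, 2], [0, 0, 0], 5],
  [[0, 0, 1], [0, 0, 0], 5],
  [[0, 0, 0], [0, 0, 0], 5],
  [[0, 0, 0], [0, 0, 0], 5],
])

```text
clock: 8.3
position: [510.2, 227.9, 30.5]
ee_rot: [0.037, 0.999, 0.0, 0.001]
contact_force: [3.9, 1.8, -2.7]
gripper_width: 10.7
grasp_force: 59.9
```

Call:
send_rows([
  [[0, 0, 1], [0, 0, 0], 5],
  [[0, 0, 1], [0, 0, 0], 5],
  [[0, 0, 0], [0, 0, 0], 5],
  [[0, 0, 0], [0, 0, 0], 5],
])

```text
clock: 8.7
position: [510.2, 228.0, 30.0]
ee_rot: [0.037, 0.999, 0.0, 0.001]
contact_force: [-0.2, 0.7, 6.3]
gripper_width: 11.0
grasp_force: 61.3
```

Call:
send_rows([
  [[0, 0, 0], [0, 0, 0], 40],
  [[0, 0, 0], [0, 0, 0], 40],
  [[0, 0, 0], [0, 0, 0], 40],
  [[0, 0, -10], [0, 0, 0], 40],
  [[0, 0, -35], [0, 0, 0], 40],
  [[0, 0, -40], [0, 0, 0], 40],
  [[0, 0, -40], [0, 0, -0.14], 60],
  [[0, 0, -40], [0, 0, -0.14], 60],
])

```text
clock: 9.5
position: [509.1, 227.0, 195.5]
ee_rot: [-0.106, 0.994, -0.0, -0.0]
contact_force: [0.3, 0.4, -0.0]
gripper_width: 60.1
grasp_force: 0.0
```

Run:
```python
from h import *
delta([511.2,228.1,60],np.pi/2-.075)
i=camera_info("wrist");im=get_image("wrist")[:,:,::-1];cv2.imwrite("pics/w5.png",im)
np.save("w5.npy",i,allow_pickle=True)
```

```text
t 9.5 pos [509.1 227.  195.5] yang 1.782 tilt [-0.0004 -0.0004] F [ 0.3  0.4 -0. ] w 60.1 grip 0.0
  turn z 0.286 shift [ -2.    1.2 135.5] joint6 -2.07
```

View pics/w5.png

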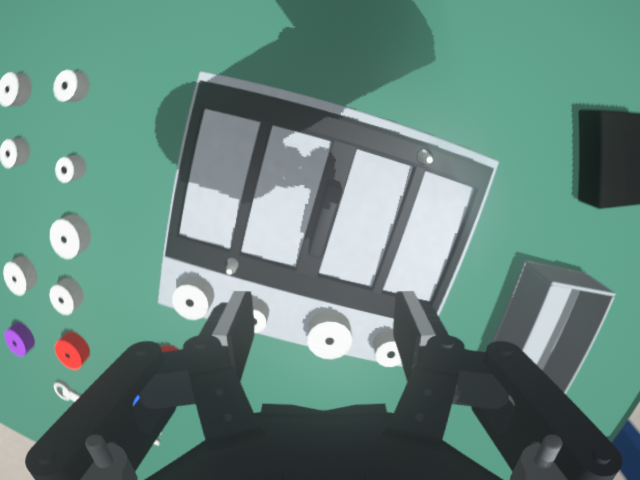

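The plate is flush over both pins, visible at (427,158) and (232,266). Next I turn the tool and go towards the spacers.

Call:
send_rows([
  [[0, 0, 0], [0, 0, -0.143], 60],
  [[0, 0, 0], [0, 0, -0.143], 60],
  [[0, 0, 0], [0, 0, -0.143], 60],
  [[0, 0, 0], [0, 0, -0.143], 60],
  [[0, 0, 0], [0, 0, -0.143], 60],
  [[0, 0, 0], [0, 0, -0.143], 60],
  [[0, 0, 0], [0, 0, -0.143], 60],
  [[0, 0, 0], [0, 0, -0.143], 60],
])

```text
clock: 10.35
position: [509.3, 227.2, 193.5]
ee_rot: [-0.627, 0.779, 0.0, -0.0]
contact_force: [0.8, 0.2, 0.2]
gripper_width: 59.9
grasp_force: 0.0
```

Call:
send_rows([
  [[0, 0, 0], [0, 0, -0.141], 60],
  [[40, -12, 0], [0, 0, 0], 60],
  [[42, -12, 0], [0, 0, 0], 60],
  [[42, -12, 0], [0, 0, 0], 60],
  [[40, -12, 0], [0, 0, 0], 60],
  [[20, -5, 0], [0, 0, 0], 60],
  [[0, 0, 0], [0, 0, 0], 60],
])

```text
clock: 11.05
position: [547.5, 37.3, 193.4]
ee_rot: [-0.677, 0.736, 0.0, -0.0]
contact_force: [-0.5, 0.1, 0.1]
gripper_width: 60.2
grasp_force: 0.0
```

```bash
cat >> h.py <<'E'
def spacers(n="wrist",zt=24,known=None,info=None,im=None,tol=25):
    """spacers by white top blobs: centroid of hole/top on z=24 plane"""
    i=info or camera_info(n); im=get_image(n)[:,:,::-1] if im is None else im
    S=4;big=cv2.resize(im,None,fx=S,fy=S,interpolation=cv2.INTER_LINEAR).astype(int)
    w=((big.min(2)>95)&(big.max(2)-big.min(2)<35)).astype(np.uint8)
    w=cv2.morphologyEx(w,cv2.MORPH_OPEN,np.ones((5,5)))
    out=[]
    for c in contours(w,600,40000):
        m=np.zeros(w.shape,np.uint8);cv2.drawContours(m,[c],-1,1,-1)
        dk=((big.max(2)<95)&(m>0)).astype(np.uint8)   # centre hole
        for h in contours(dk,30,4000):
            M=cv2.moments(h);uv=(np.array([M['m10'],M['m01']])/M['m00']+.5)/S-.5
            X=onplane(n,uv,zt,i)
            d=2*np.sqrt(cv2.contourArea(c)/np.pi)/S
            dist=np.linalg.norm(X-ray(n,uv,i)[0])
            if 330<np.linalg.norm(X[:2])<900: out.append((uv.round(1),X[:2].round(1),round(d*dist/i["intrinsics"][0,0],1)))
    return out
E
python3 - <<'E'
from h import *
delta([540,30,190],np.pi-.075)
i=camera_info("wrist");im=get_image("wrist")[:,:,::-1].copy();cv2.imwrite("pics/w6.png",im)
for s in spacers(info=i,im=im):print(*s)
E
```

```text
t 11.05 pos [547.5  37.3 193.4] yang 3.057 tilt [-0.0009 -0.0004] F [-0.5  0.1  0.1] w 60.2 grip 0.0
  turn z -0.01 shift [7.8 6.9 3.4] joint6 -0.45
[353.3 120.5] [515.9 -39.9] 26.4
[174.   39.5] [ 663.1 -131. ] 47.7
```

View pics/w6.png

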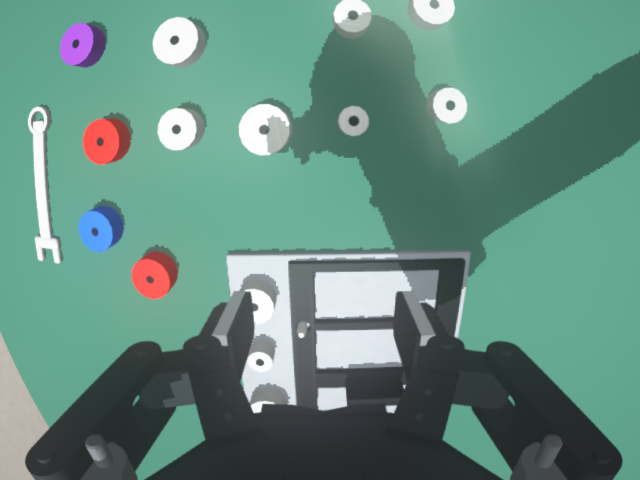

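```bash
cat >> h.py <<'E'
def hole(im,uv,n,i,w=7):
    """refine centre hole near uv: weighted centroid of the dark spot"""
    x,y=np.round(uv).astype(int);x0,y0=max(x-w,0),max(y-w,0)
    g=im[y0:y+w+1,x0:x+w+1].max(2).astype(float);t=(g.min()+np.median(g))/2
    k=np.clip(t-g,0,None);yy,xx=np.mgrid[y0:y0+g.shape[0],x0:x0+g.shape[1]]
    c=np.array([(k*xx).sum(),(k*yy).sum()])/k.sum();return c.round(1),onplane(n,c,24,i)[:2].round(1)
E
python3 - <<'E'
from h import *
i=camera_info("wrist");im=cv2.imread("pics/w6.png")
for k,u in dict(s26=(353,121),s32a=(450,105),s32b=(352,15),s38a=(176,129),s38b=(434,10),s44a=(264,129),s44b=(174,40)).items():print(k,*hole(im,u,"wrist",i,5))
delta([515.9,-39.9,60],np.pi-.075)
E
```

```text
s26 [353.4 120.6] [516.1 -38.5]
s32a [450. 105.] [431.5 -48.8]
s32b [352.4  16. ] [ 509.5 -128.9]
s38a [175.9 128.9] [669.1 -48.9]
s38b [434.3   5.9] [ 437.8 -138. ]
s44a [266.2 130.7] [589.  -36.5]
s44b [174.1  39.7] [ 663.4 -129.3]
t 11.1 pos [547.5  38.6 193.4] yang 3.059 tilt [-0.0005 -0.0001] F [-0.   1.   0.7] w 60.2 grip 0.0
  turn z -0.008 shift [ 80.6  25.6 133.4] joint6 -0.45
```

Call:
send_rows([
  [[20, 6.3, 25], [0, 0, -0.008], 50],
  [[20, 6.3, 25], [0, 0, 0], 50],
  [[20, 6.3, 25], [0, 0, 0], 50],
  [[19.5, 6.3, 25], [0, 0, 0], 50],
  [[0, 0, 35], [0, 0, 0], 50],
  [[0, 0, 25], [0, 0, 0], 50],
  [[0, 0, 0], [0, 0, 0], 50],
  [[0, 0, 0], [0, 0, 0], 50],
])

```text
clock: 11.9
position: [517.2, -36.7, 33.7]
ee_rot: [-0.682, 0.732, -0.0, -0.0]
contact_force: [0.6, 0.1, -0.7]
gripper_width: 50.2
grasp_force: 0.0
```

Run:
```python
from h import *
delta([516,-39.2,9.5],np.pi-.075)
i=camera_info("wrist");im=get_image("wrist")[:,:,::-1].copy();cv2.imwrite("pics/w7.png",im)
print(proj("wrist",[516,-39,24]))
```

```text
t 11.9 pos [517.2 -36.7  33.7] yang 3.071 tilt [ 0.     -0.0003] F [ 0.6  0.1 -0.7] w 50.2 grip 0.0
  turn z 0.005 shift [ 2.6  1.  24.2] joint6 -0.31
[327.39285831 291.73672298]
```

View pics/w7.png

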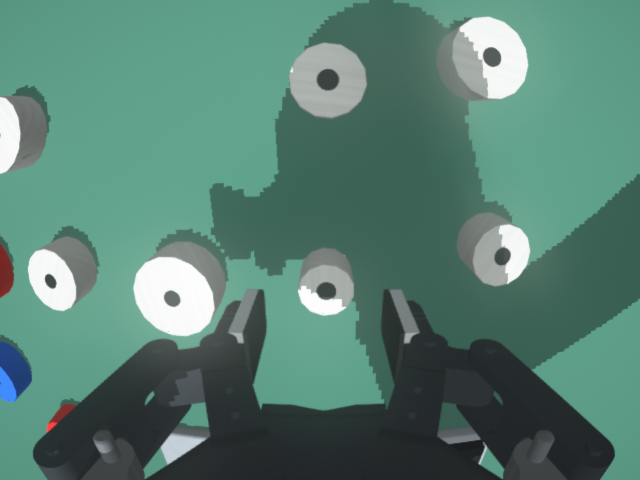

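The wrist view shows the 26 mm spacer's centre at (326,291), between the open fingers and where predicted. The neighbours' holes are at (328,79), (492,57), (503,257), (172,298) and (50,281).

Run:
```python
from h import *
i=camera_info("wrist");im=cv2.imread("pics/w7.png")
for k,u in dict(s26=(326,291),s32a=(503,257),s32b=(328,79),s38b=(492,57),s44a=(172,298),s38a=(50,281)).items():print(k,*hole(im,u,"wrist",i,12))
```

```text
s26 [326.2 290.1] [516.5 -39.9]
s32a [501.4 256.4] [432.  -49.6]
s32b [328.1  79.7] [ 509.5 -131.3]
s38b [491.6  56.6] [ 438.  -141.5]
s44a [171.6 298.2] [592.3 -39. ]
s38a [ 50.1 280.8] [670.7 -50. ]
```

Call:
send_rows([
  [[2.3, 0.8, 12], [0, 0, 0.004], 50],
  [[0, 0, 8], [0, 0, 0], 50],
  [[0, 0, 4], [0, 0, 0], 50],
  [[0, 0, 0], [0, 0, 0], 20],
  [[0, 0, 0], [0, 0, 0], 20],
  [[0, 0, 0], [0, 0, 0], 20],
  [[0, 0, 0], [0, 0, 0], 20],
  [[0, 0, 0], [0, 0, 0], 20],
])

```text
clock: 12.75
position: [516.3, -39.6, 10.1]
ee_rot: [-0.68, 0.733, -0.0, 0.0]
contact_force: [-1.4, 1.1, 5.3]
gripper_width: 23.7
grasp_force: 58.9
```

Call:
send_rows([
  [[0, 0, -20], [0, 0, 0], 20],
  [[0, 0, -40], [0, 0, 0], 20],
  [[-38, 4.3, 0], [0, 0, 0], 20],
  [[-38, 4.3, 0], [0, 0, 0], 20],
  [[-38, 4.3, 0], [0, 0, 0], 20],
  [[-38, 4.3, 0], [0, 0, 0], 20],
  [[-38, 4.3, 0], [0, 0, 0], 20],
  [[-38, 4.3, 0], [0, 0, 0], 20],
])

```text
clock: 13.55
position: [506.9, 190.9, 69.0]
ee_rot: [-0.68, 0.734, 0.0, -0.0]
contact_force: [-0.5, 0.0, -1.4]
gripper_width: 23.7
grasp_force: 59.0
```

Call:
send_rows([
  [[0, 0, 0], [0, 0, 0], 20],
  [[0, 0, 20], [0, 0, 0], 20],
  [[0, 0, 15], [0, 0, 0], 20],
  [[0, 0, 0], [0, 0, 0], 20],
  [[0, 0, 0], [0, 0, 0], 20],
])

```text
clock: 14.05
position: [507.3, 188.9, 34.2]
ee_rot: [-0.68, 0.734, -0.0, -0.0]
contact_force: [0.4, -0.1, -1.4]
gripper_width: 23.7
grasp_force: 59.1
```

```bash
cat >> h.py <<'E'
C=np.array([510.8,228.0]);YAW=-.075
def place(x,y): 
    c,s=np.cos(YAW),np.sin(YAW); return C+[c*x-s*y,s*x+c*y]
E
python3 - <<'E'
from h import *
delta([*place(0,-38),20],np.pi-.075)
E
```

```text
t 14.05 pos [507.3 188.9  34.2] yang 3.065 tilt [-0.0006 -0.0007] F [ 0.4 -0.1 -1.4] w 23.7 grip 59.1
  turn z -0.001 shift [-1.2 -0.5 14.2] joint6 -0.73
```

Call:
send_rows([
  [[-1.2, -0.5, 9], [0, 0, 0], 20],
  [[0, 0, 4.5], [0, 0, 0], 20],
  [[0, 0, 0], [0, 0, 0], 20],
  [[0, 0, 0], [0, 0, 0], 36],
  [[0, 0, 0], [0, 0, 0], 36],
  [[0, 0, -15], [0, 0, 0], 36],
  [[0, 0, -40], [0, 0, 0], 50],
  [[0, 0, 0], [0, 0, 0], 50],
])

```text
clock: 14.85
position: [511.3, 192.7, 80.9]
ee_rot: [-0.68, 0.733, -0.001, 0.005]
contact_force: [0.8, -0.0, 0.9]
gripper_width: 50.0
grasp_force: 0.0
```

Run:
```python
from h import *
delta([432,-49.6,60],np.pi-.075)
print(onplane("wrist",[0,0],0)[:2], proj("wrist",[*place(0,-38),34]))
i=camera_info("wrist");im=get_image("wrist")[:,:,::-1].copy();cv2.imwrite("pics/w8.png",im)
u=proj("wrist",[*place(0,-38),34],i);c,_=hole(im,u,"wrist",i,12);print(c,onplane("wrist",c,34,i),place(0,-38))
```

```text
t 14.85 pos [511.3 192.7  80.9] yang 3.067 tilt [0.0095 0.0054] F [ 0.8 -0.   0.9] w 50.0 grip 0.0
  turn z 0.001 shift [247.6  60.9  20.9] joint6 -0.73
[758.91301566 -33.34994245] [330.0044727  261.51923606]
[330.1 261.6] [507.90379412 190.15797913  34.        ] [507.95267112 190.10682491]
```

Run:
```python
from h import *
im=cv2.imread("pics/w8.png");print(im[236:288:4,300:362:4].max(2))
delta([432,-49.6,60],np.pi-.075)
```

```text
[[243 243 242 171 153 155 156 158 158 156 154 151 164 166 242 242]
 [243 242 242 152 155 159 175 204 190 178 158 153 149 167 242 242]
 [244 244 242 151 241 255 219 225 221 201 204 177 151 165 242 242]
 [244 244 225 235 255 255 255 255 255 252 252 250 187 220 241 242]
 [244 244 202 255 255 255 255 255 255 255 255 255 255 184 242 242]
 [244 243 244 255 255 255 250 139 138 248 255 255 255 254 242 241]
 [242 242 255 255 255 255 135 135 135 133 255 255 255 254 242 241]
 [243 243 254 255 255 255 136 134 133 134 255 255 255 254 242 241]
 [243 244 244 255 255 255 255 157 162 255 255 255 255 250 242 241]
 [244 244 244 255 255 255 255 255 255 255 255 255 255 242 242 241]
 [242 242 242 218 255 255 255 255 255 255 255 255 243 240 220 205]
 [168 169 169 169 170 234 254 254 255 255 247 168 168 167 166 165]
 [166 166 166 167 167 167 167 168 167 167 167 167 167 166 166 164]]
t 14.9 pos [509.8 191.9  78.8] yang 3.066 tilt [0.0058 0.004 ] F [ 0.2 -0.3  0. ] w 49.9 grip 0.0
  turn z -0.001 shift [246.7  59.5  18.8] joint6 -0.73
```

Call:
send_rows([
  [[41, 10, 0], [0, 0, 0], 55],
  [[41, 10, 0], [0, 0, 0], 55],
  [[41, 10, 0], [0, 0, 0], 55],
  [[41, 10, 0], [0, 0, 0], 55],
  [[41, 10, 0], [0, 0, 0], 55],
  [[41.5, 9.5, 10], [0, 0, 0], 55],
  [[0, 0, 25], [0, 0, 0], 55],
  [[0, 0, 0], [0, 0, 0], 55],
])

```text
clock: 15.7
position: [427.0, -52.2, 38.6]
ee_rot: [-0.679, 0.735, 0.002, -0.003]
contact_force: [-0.7, 0.6, 0.8]
gripper_width: 55.0
grasp_force: 0.0
```

```bash
cat >> h.py <<'E'
def check(xy,z=24,w=14):
    i=camera_info("wrist");im=get_image("wrist")[:,:,::-1].copy()
    u=proj("wrist",[*xy,z],i);c,_=hole(im,u,"wrist",i,w);X=onplane("wrist",c,z,i)
    x,y=np.round(c).astype(int);print("hole at",c,X[:2].round(1),"dark",im[y,x],"ring",[im[y,np.clip(x+d,0,639)].max() for d in (-12,12)]);return X[:2]
E
python3 - <<'E'
from h import *
p=check((432,-49.6));delta([*p,9.5],np.pi-.075)
E
```

```text
hole at [314.8 297.3] [431.2 -50.1] dark [124 126 118] ring [np.uint8(255), np.uint8(255)]
t 15.75 pos [428.7 -51.3  39.8] yang 3.065 tilt [-0.0037 -0.001 ] F [-0.3 -0.5  0.1] w 54.9 grip 0.0
  turn z -0.002 shift [-1.4 -2.4 30.3] joint6 -0.34
```

Call:
send_rows([
  [[-0.5, -0.8, 15], [0, 0, 0], 55],
  [[0, 0, 10], [0, 0, 0], 55],
  [[0, 0, 4.5], [0, 0, 0], 55],
  [[0, 0, 0], [0, 0, 0], 26],
  [[0, 0, 0], [0, 0, 0], 26],
  [[0, 0, 0], [0, 0, 0], 26],
  [[0, 0, 0], [0, 0, 0], 26],
  [[0, 0, 0], [0, 0, 0], 26],
])

```text
clock: 16.55
position: [431.2, -49.9, 11.9]
ee_rot: [-0.68, 0.733, -0.0, 0.001]
contact_force: [-1.4, 3.1, 5.9]
gripper_width: 29.1
grasp_force: 59.3
```

Run:
```python
from h import *
for x in (-27,27):print(place(x,102))
delta([*place(-27,102),80],np.pi-.075)
```

```text
[491.51873205 331.73636154]
[545.36692823 327.69015735]
t 16.55 pos [431.2 -49.9  11.9] yang 3.066 tilt [0.0012 0.0004] F [-1.4  3.1  5.9] w 29.1 grip 59.3
  turn z -0.001 shift [-385.1  -31.6  -68.1] joint6 -0.34
```

Call:
send_rows([
  [[0, 0, -25], [0, 0, 0], 26],
  [[0, 0, -45], [0, 0, 0], 26],
  [[-43, -3.5, -5], [0, 0, 0], 26],
  [[-43, -3.5, 0], [0, 0, 0], 26],
  [[-43, -3.5, 0], [0, 0, 0], 26],
  [[-43, -3.5, 0], [0, 0, 0], 26],
  [[-43, -3.5, 0], [0, 0, 0], 26],
  [[-43, -3.5, 0], [0, 0, 0], 26],
])

```text
clock: 17.35
position: [470.9, 206.9, 86.0]
ee_rot: [-0.68, 0.733, 0.0, -0.0]
contact_force: [0.6, -0.4, -1.3]
gripper_width: 29.3
grasp_force: 59.7
```

Call:
send_rows([
  [[-43, -3.5, 0], [0, 0, 0], 26],
  [[-43, -3.5, 0], [0, 0, 0], 26],
  [[-41, -3.6, 0], [0, 0, 0], 26],
  [[0, 0, 20], [0, 0, 0], 26],
  [[0, 0, 25], [0, 0, 0], 26],
  [[0, 0, 0], [0, 0, 0], 26],
  [[0, 0, 0], [0, 0, 0], 26],
])

```text
clock: 18.05
position: [491.4, 330.8, 40.9]
ee_rot: [-0.68, 0.733, -0.0, -0.001]
contact_force: [0.8, -0.0, -1.3]
gripper_width: 29.7
grasp_force: 59.8
```

Run:
```python
from h import *
delta([*place(-27,102),22],np.pi-.075)
```

```text
t 18.05 pos [491.4 330.8  40.9] yang 3.066 tilt [-0.0009 -0.0016] F [ 0.8 -0.  -1.3] w 29.7 grip 59.8
  turn z -0.001 shift [-1.  -0.1 18.9] joint6 -0.94
```

Call:
send_rows([
  [[-0.8, 0, 12], [0, 0, 0], 26],
  [[0, 0, 6], [0, 0, 0], 26],
  [[0, 0, 0], [0, 0, 0], 26],
  [[0, 0, 0], [0, 0, 0], 42],
  [[0, 0, 0], [0, 0, 0], 42],
  [[0, 0, -15], [0, 0, 0], 42],
  [[0, 0, -30], [0, 0, 0], 55],
  [[0, 0, -25], [0, 0, 0], 55],
])

```text
clock: 18.85
position: [492.0, 332.4, 95.0]
ee_rot: [-0.68, 0.733, -0.0, 0.001]
contact_force: [1.2, -0.6, 0.9]
gripper_width: 54.9
grasp_force: 0.0
```

Run:
```python
from h import *
check(place(-27,102),34);delta([509.5,-131.3,60],np.pi-.075)
```

```text
hole at [324.6 256.3] [491.3 331.6] dark [143 141 135] ring [np.uint8(255), np.uint8(255)]
t 18.9 pos [494.2 334.3  99.9] yang 3.067 tilt [0.0079 0.0064] F [0.8 0.8 2.7] w 54.9 grip 0.0
  turn z 0.001 shift [463.2 -50.2  39.9] joint6 -0.94
```

Call:
send_rows([
  [[45, -5, 0], [0, 0, 0], 55],
  [[46, -5.3, 0], [0, 0, 0], 55],
  [[46, -5.3, 0], [0, 0, 0], 55],
  [[46, -5.3, 0], [0, 0, 0], 55],
  [[46, -5.3, 0], [0, 0, 0], 55],
  [[46, -5.3, 0], [0, 0, 0], 55],
  [[46, -5.3, 0], [0, 0, 0], 55],
  [[46, -5.3, 0], [0, 0, 0], 55],
])

```text
clock: 19.7
position: [506.0, -38.7, 94.2]
ee_rot: [-0.68, 0.733, -0.001, 0.001]
contact_force: [1.4, 0.1, 0.4]
gripper_width: 54.7
grasp_force: 0.0
```

Call:
send_rows([
  [[46, -5.3, 0], [0, 0, 0], 55],
  [[46, -5.3, 0], [0, 0, 0], 55],
  [[0, 0, 25], [0, 0, 0], 55],
  [[0, 0, 25], [0, 0, 0], 55],
  [[0, 0, 0], [0, 0, 0], 55],
  [[0, 0, 0], [0, 0, 0], 55],
])

```text
clock: 20.3
position: [509.7, -129.6, 43.8]
ee_rot: [-0.68, 0.733, -0.0, -0.0]
contact_force: [1.1, 0.3, 0.7]
gripper_width: 54.8
grasp_force: 0.0
```

Run:
```python
from h import *
p=check((509.5,-131.3));delta([*p,10.5],np.pi-.075)
```

```text
hole at [324.8 284.2] [ 508.9 -131.5] dark [81 84 75] ring [np.uint8(218), np.uint8(196)]
t 20.35 pos [ 510.3 -129.4   44.5] yang 3.067 tilt [ 0.0021 -0.0003] F [ 0.3 -0.6 -0.8] w 55.1 grip 0.0
  turn z 0.0 shift [ 2.2  1.2 34. ] joint6 -0.14
```

Call:
send_rows([
  [[2, 0.9, 18], [0, 0, 0], 55],
  [[0, 0, 12], [0, 0, 0], 55],
  [[0, 0, 4], [0, 0, 0], 55],
  [[0, 0, 0], [0, 0, 0], 26],
  [[0, 0, 0], [0, 0, 0], 26],
  [[0, 0, 0], [0, 0, 0], 26],
  [[0, 0, 0], [0, 0, 0], 26],
  [[0, 0, 0], [0, 0, 0], 26],
])

```text
clock: 21.15
position: [508.9, -131.4, 10.1]
ee_rot: [-0.68, 0.733, -0.001, 0.001]
contact_force: [-1.7, 2.2, 4.8]
gripper_width: 29.3
grasp_force: 59.5
```

Call:
send_rows([
  [[0, 0, -25], [0, 0, 0], 26],
  [[0, 0, -45], [0, 0, 0], 26],
  [[-45, -0.2, -6], [0, 0, 0], 26],
  [[-46, -0.2, 0], [0, 0, 0], 26],
  [[-46, -0.2, 0], [0, 0, 0], 26],
  [[-46, -0.2, 0], [0, 0, 0], 26],
  [[-46, -0.2, 0], [0, 0, 0], 26],
  [[-46, -0.2, 0], [0, 0, 0], 26],
])

```text
clock: 21.95
position: [529.6, 144.2, 84.8]
ee_rot: [-0.68, 0.734, 0.0, -0.001]
contact_force: [0.7, -0.4, -1.2]
gripper_width: 29.7
grasp_force: 59.7
```

Call:
send_rows([
  [[-46, -0.2, 0], [0, 0, 0], 26],
  [[-46, -0.2, 0], [0, 0, 0], 26],
  [[-46, -0.2, 0], [0, 0, 0], 26],
  [[-46, -0.2, 0], [0, 0, 0], 26],
  [[0, 0, 20], [0, 0, 0], 26],
  [[0, 0, 23], [0, 0, 0], 26],
  [[0, 0, 0], [0, 0, 0], 26],
  [[0, 0, 0], [0, 0, 0], 26],
])

```text
clock: 22.75
position: [544.8, 325.5, 41.7]
ee_rot: [-0.68, 0.733, -0.0, -0.001]
contact_force: [0.4, -0.6, -1.5]
gripper_width: 29.4
grasp_force: 59.8
```

Run:
```python
from h import *
delta([*place(27,102),22],np.pi-.075)
```

```text
t 22.75 pos [544.8 325.5  41.7] yang 3.066 tilt [-0.0012 -0.0016] F [ 0.4 -0.6 -1.5] w 29.4 grip 59.8
  turn z -0.001 shift [-2.2 -0.4 19.7] joint6 -0.87
```

Call:
send_rows([
  [[-2, -0.3, 13], [0, 0, 0], 26],
  [[0, 0, 7.5], [0, 0, 0], 26],
  [[0, 0, 0], [0, 0, 0], 26],
  [[0, 0, 0], [0, 0, 0], 36],
  [[0, 0, 0], [0, 0, 0], 36],
  [[0, 0, -15], [0, 0, 0], 36],
  [[0, 0, -30], [0, 0, 0], 60],
  [[0, 0, -25], [0, 0, 0], 60],
])

```text
clock: 23.55
position: [546.1, 328.4, 94.6]
ee_rot: [-0.68, 0.733, -0.0, 0.001]
contact_force: [0.1, 0.7, 0.1]
gripper_width: 59.9
grasp_force: 0.0
```

Run:
```python
from h import *
check(place(-27,102),34);check(place(27,102),34);delta([670.7,-50,60],np.pi-.075)
```

```text
hole at [416.2 256. ] [491.1 331.6] dark [116 115 110] ring [np.uint8(254), np.uint8(254)]
hole at [329.6 249.4] [545.2 327.3] dark [142 141 135] ring [np.uint8(255), np.uint8(255)]
t 23.65 pos [548.2 330.1  98.2] yang 3.067 tilt [0.0088 0.0068] F [0.8 0.1 1. ] w 60.2 grip 0.0
  turn z 0.0 shift [ 369.9 -150.6   38.2] joint6 -0.87
```

Call:
send_rows([
  [[40.5, -17, 0], [0, 0, 0], 60],
  [[41, -17, 0], [0, 0, 0], 60],
  [[41, -17, 0], [0, 0, 0], 60],
  [[41, -17, 0], [0, 0, 0], 60],
  [[41, -17, 0], [0, 0, 0], 60],
  [[41, -17, 0], [0, 0, 0], 60],
  [[41, -17, 0], [0, 0, 0], 60],
  [[41, -17, 0], [0, 0, 0], 60],
])

```text
clock: 24.45
position: [656.7, -10.6, 92.8]
ee_rot: [-0.68, 0.733, -0.0, 0.0]
contact_force: [0.6, 0.2, 0.6]
gripper_width: 60.0
grasp_force: 0.0
```

Call:
send_rows([
  [[40, -17, 0], [0, 0, 0], 60],
  [[0, 0, 25], [0, 0, 0], 60],
  [[0, 0, 25], [0, 0, 0], 60],
  [[0, 0, 0], [0, 0, 0], 60],
  [[0, 0, 0], [0, 0, 0], 60],
])

```text
clock: 24.95
position: [670.4, -50.1, 42.4]
ee_rot: [-0.68, 0.733, -0.0, -0.0]
contact_force: [0.4, 0.1, -0.2]
gripper_width: 59.8
grasp_force: 0.0
```

Run:
```python
from h import *
p=check((670.7,-50));delta([*p,10],np.pi-.075)
```

```text
hole at [327.9 286.7] [668.2 -51.3] dark [117 119 111] ring [np.uint8(255), np.uint8(192)]
t 25.0 pos [671.1 -49.8  43.4] yang 3.067 tilt [ 0.0022 -0.0003] F [ 0.2 -0.1  1. ] w 60.2 grip 0.0
  turn z 0.0 shift [ 1.7  2.8 33.4] joint6 -0.24
```

Call:
send_rows([
  [[1.5, 2, 18], [0, 0, 0], 60],
  [[0, 0, 11.5], [0, 0, 0], 60],
  [[0, 0, 4], [0, 0, 0], 60],
  [[0, 0, 0], [0, 0, 0], 30],
  [[0, 0, 0], [0, 0, 0], 30],
  [[0, 0, 0], [0, 0, 0], 30],
  [[0, 0, 0], [0, 0, 0], 30],
  [[0, 0, 0], [0, 0, 0], 30],
])

```text
clock: 25.8
position: [668.8, -51.2, 9.3]
ee_rot: [-0.68, 0.733, -0.001, 0.001]
contact_force: [-0.4, 1.1, 4.2]
gripper_width: 35.8
grasp_force: 60.4
```

Call:
send_rows([
  [[0, 0, -25], [0, 0, 0], 30],
  [[0, 0, -40], [0, 0, 0], 30],
  [[-33, 30, 0], [0, 0, 0], 30],
  [[-33, 30, 0], [0, 0, 0], 30],
  [[-33, 30, 0], [0, 0, 0], 30],
  [[-33, 30, 0], [0, 0, 0], 30],
  [[-32, 29.5, 0], [0, 0, 0], 30],
  [[0, 0, 15], [0, 0, 0], 30],
])

```text
clock: 26.6
position: [529.5, 126.9, 59.6]
ee_rot: [-0.682, 0.732, 0.0, 0.001]
contact_force: [1.2, 0.4, -1.3]
gripper_width: 35.8
grasp_force: 60.7
```

Call:
send_rows([
  [[0, 0, 15], [0, 0, 0], 30],
  [[0, 0, 0], [0, 0, 0], 30],
  [[0, 0, 0], [0, 0, 0], 30],
])

```text
clock: 26.9
position: [531.2, 123.2, 43.0]
ee_rot: [-0.68, 0.734, 0.0, -0.001]
contact_force: [0.9, -0.6, -1.7]
gripper_width: 35.9
grasp_force: 60.7
```

Run:
```python
from h import *
delta([*place(29,-102),20],np.pi-.075)
```

```text
t 26.9 pos [531.2 123.2  43. ] yang 3.065 tilt [-0.0011 -0.0007] F [ 0.9 -0.6 -1.7] w 35.9 grip 60.7
  turn z -0.001 shift [-1.  -0.8 23. ] joint6 -0.6
```

Call:
send_rows([
  [[-1, -0.7, 14], [0, 0, 0], 30],
  [[0, 0, 8.5], [0, 0, 0], 30],
  [[0, 0, 0], [0, 0, 0], 30],
  [[0, 0, 0], [0, 0, 0], 46],
  [[0, 0, 0], [0, 0, 0], 46],
  [[0, 0, -15], [0, 0, 0], 46],
  [[0, 0, -30], [0, 0, 0], 60],
  [[0, 0, -20], [0, 0, 0], 60],
])

```text
clock: 27.7
position: [533.3, 124.8, 88.3]
ee_rot: [-0.68, 0.733, -0.001, 0.002]
contact_force: [0.5, -0.1, 0.1]
gripper_width: 59.8
grasp_force: 0.0
```

Run:
```python
from h import *
check(place(29,-102),34);delta([438,-141.5,60],np.pi-.075)
```

```text
hole at [326.4 261.4] [531.8 124.7] dark [147 147 141] ring [np.uint8(255), np.uint8(255)]
t 27.75 pos [535.3 125.7  91.6] yang 3.067 tilt [0.009  0.0035] F [ 1.3 -0.   3.1] w 59.6 grip 0.0
  turn z 0.0 shift [273.7  77.   31.6] joint6 -0.6
```

Call:
send_rows([
  [[45.2, 12.3, 0], [0, 0, 0], 60],
  [[45.3, 12.3, 0], [0, 0, 0], 60],
  [[45.3, 12.3, 0], [0, 0, 0], 60],
  [[45.3, 12.3, 0], [0, 0, 0], 60],
  [[45.3, 12.3, 0], [0, 0, 0], 60],
  [[45.3, 12.3, 0], [0, 0, 0], 60],
  [[0, 0, 25], [0, 0, 0], 60],
  [[0, 0, 20], [0, 0, 0], 60],
])

```text
clock: 28.55
position: [438.2, -142.5, 41.4]
ee_rot: [-0.678, 0.735, -0.001, 0.001]
contact_force: [-0.3, 0.0, 0.3]
gripper_width: 59.7
grasp_force: 0.0
```

Call:
send_rows([
  [[0, 0, 0], [0, 0, 0], 60],
  [[0, 0, 0], [0, 0, 0], 60],
])

```text
clock: 28.75
position: [438.6, -140.9, 41.5]
ee_rot: [-0.68, 0.733, -0.0, 0.0]
contact_force: [0.5, -0.6, 0.9]
gripper_width: 59.9
grasp_force: 0.0
```

Run:
```python
from h import *
p=check((438,-141.5));delta([*p,10],np.pi-.075)
```

```text
hole at [326.  288.9] [ 437.4 -141.4] dark [85 89 81] ring [np.uint8(198), np.uint8(200)]
t 28.8 pos [ 439.1 -140.7   41.8] yang 3.067 tilt [ 0.0021 -0.0002] F [ 0.6  0.3 -0.1] w 60.0 grip 0.0
  turn z -0.0 shift [ 0.8  1.6 31.8] joint6 -0.12
```

Call:
send_rows([
  [[0.8, 1.3, 18], [0, 0, 0], 60],
  [[0, 0, 10.5], [0, 0, 0], 60],
  [[0, 0, 3.5], [0, 0, 0], 60],
  [[0, 0, 0], [0, 0, 0], 30],
  [[0, 0, 0], [0, 0, 0], 30],
  [[0, 0, 0], [0, 0, 0], 30],
  [[0, 0, 0], [0, 0, 0], 30],
  [[0, 0, 0], [0, 0, 0], 30],
])

```text
clock: 29.6
position: [437.3, -141.5, 9.6]
ee_rot: [-0.68, 0.733, -0.001, 0.001]
contact_force: [-1.2, 2.6, 6.2]
gripper_width: 35.8
grasp_force: 59.8
```

Call:
send_rows([
  [[0, 0, -25], [0, 0, 0], 30],
  [[0, 0, -40], [0, 0, 0], 30],
  [[-45.3, -2.7, 0], [0, 0, 0], 30],
  [[-45.3, -2.7, 0], [0, 0, 0], 30],
  [[-45.3, -2.7, 0], [0, 0, 0], 30],
  [[-45.3, -2.7, 0], [0, 0, 0], 30],
  [[-45.3, -2.7, 0], [0, 0, 0], 30],
  [[-45.3, -2.7, 0], [0, 0, 0], 30],
])

```text
clock: 30.4
position: [472.9, 129.9, 73.6]
ee_rot: [-0.68, 0.734, 0.0, -0.0]
contact_force: [1.0, 0.2, -1.0]
gripper_width: 35.2
grasp_force: 60.7
```

Call:
send_rows([
  [[0, 0, 15], [0, 0, 0], 30],
  [[0, 0, 15], [0, 0, 0], 30],
  [[0, 0, 0], [0, 0, 0], 30],
  [[0, 0, 0], [0, 0, 0], 30],
])

```text
clock: 30.8
position: [473.2, 127.9, 43.6]
ee_rot: [-0.68, 0.733, 0.0, -0.001]
contact_force: [0.7, -0.5, -1.6]
gripper_width: 35.5
grasp_force: 60.6
```

Run:
```python
from h import *
delta([*place(-29,-102),20],np.pi-.075)
```

```text
t 30.8 pos [473.2 127.9  43.6] yang 3.066 tilt [-0.0009 -0.0007] F [ 0.7 -0.5 -1.6] w 35.5 grip 60.6
  turn z -0.001 shift [-0.6 -1.  23.6] joint6 -0.67
```

Call:
send_rows([
  [[-0.6, -0.8, 14], [0, 0, 0], 30],
  [[0, 0, 9], [0, 0, 0], 30],
  [[0, 0, 0], [0, 0, 0], 30],
  [[0, 0, 0], [0, 0, 0], 42],
  [[0, 0, 0], [0, 0, 0], 42],
  [[0, 0, -15], [0, 0, 0], 42],
  [[0, 0, -30], [0, 0, 0], 65],
  [[0, 0, -20], [0, 0, 0], 65],
])

```text
clock: 31.6
position: [475.1, 129.1, 88.0]
ee_rot: [-0.68, 0.733, -0.0, 0.001]
contact_force: [0.6, -0.1, 0.4]
gripper_width: 64.8
grasp_force: 0.0
```

Run:
```python
from h import *
check(place(29,-102),34);check(place(-29,-102),34);delta([592.3,-39,60],np.pi-.075)
```

```text
hole at [225.5 261. ] [532.  124.7] dark [138 138 132] ring [np.uint8(255), np.uint8(255)]
hole at [329.3 256.6] [474.  128.4] dark [148 147 142] ring [np.uint8(255), np.uint8(255)]
t 31.7 pos [476.6 130.   89.5] yang 3.066 tilt [0.0073 0.0041] F [-0.   0.1  0.1] w 65.2 grip 0.0
  turn z -0.0 shift [ 159.9 -128.1   29.5] joint6 -0.67
```

Call:
send_rows([
  [[31.6, -26, 0], [0, 0, 0], 65],
  [[31.6, -26, 0], [0, 0, 0], 65],
  [[31.6, -26, 0], [0, 0, 0], 65],
  [[31.6, -26, 0], [0, 0, 0], 65],
  [[31.6, -26, 0], [0, 0, 0], 65],
  [[0, 0, 25], [0, 0, 0], 65],
  [[0, 0, 20], [0, 0, 0], 65],
  [[0, 0, 0], [0, 0, 0], 65],
])

```text
clock: 32.5
position: [589.3, -39.6, 37.5]
ee_rot: [-0.679, 0.734, 0.002, -0.003]
contact_force: [-0.4, -0.3, 0.3]
gripper_width: 65.3
grasp_force: 0.0
```

Call:
send_rows([
  [[0, 0, 0], [0, 0, 0], 65],
])

```text
clock: 32.6
position: [591.8, -38.7, 40.7]
ee_rot: [-0.68, 0.733, 0.0, -0.0]
contact_force: [-0.6, 0.4, -0.2]
gripper_width: 64.8
grasp_force: 0.0
```

Run:
```python
from h import *
p=check((592.3,-39));delta([*p,9],np.pi-.075)
```

```text
hole at [325.5 287.4] [590.8 -40.4] dark [125 128 121] ring [np.uint8(255), np.uint8(198)]
t 32.65 pos [592.4 -38.5  41.5] yang 3.066 tilt [ 0.0011 -0.0001] F [0.3 0.5 0.2] w 65.1 grip 0.0
  turn z -0.0 shift [ 2.1  1.5 32.5] joint6 -0.28
```

Call:
send_rows([
  [[1.8, 1.2, 18], [0, 0, 0], 65],
  [[0, 0, 11], [0, 0, 0], 65],
  [[0, 0, 3.5], [0, 0, 0], 65],
  [[0, 0, 0], [0, 0, 0], 36],
  [[0, 0, 0], [0, 0, 0], 36],
  [[0, 0, 0], [0, 0, 0], 36],
  [[0, 0, 0], [0, 0, 0], 36],
  [[0, 0, 0], [0, 0, 0], 36],
])

```text
clock: 33.45
position: [591.2, -40.2, 9.2]
ee_rot: [-0.68, 0.733, -0.0, 0.001]
contact_force: [-0.9, 0.3, 5.4]
gripper_width: 41.7
grasp_force: 61.4
```

Call:
send_rows([
  [[0, 0, -20], [0, 0, 0], 36],
  [[0, 0, -45], [0, 0, 0], 36],
  [[-42.7, 9.4, -10], [0, 0, 0], 36],
  [[-42.7, 9.4, 0], [0, 0, 0], 36],
  [[-42.7, 9.4, 0], [0, 0, 0], 36],
  [[-42.7, 9.4, 0], [0, 0, 0], 36],
  [[-42.7, 9.4, 0], [0, 0, 0], 36],
  [[-42.7, 9.4, 0], [0, 0, 0], 36],
])

```text
clock: 34.25
position: [552.6, 220.6, 82.4]
ee_rot: [-0.68, 0.734, 0.0, -0.001]
contact_force: [1.1, -0.1, -3.3]
gripper_width: 41.6
grasp_force: 61.7
```

Call:
send_rows([
  [[-42.7, 9.4, 0], [0, 0, 0], 36],
  [[0, 0, 0], [0, 0, 0], 36],
  [[0, 0, 20], [0, 0, 0], 36],
  [[0, 0, 20], [0, 0, 0], 36],
  [[0, 0, 0], [0, 0, 0], 36],
  [[0, 0, 0], [0, 0, 0], 36],
])

```text
clock: 34.85
position: [547.5, 261.9, 42.8]
ee_rot: [-0.68, 0.734, -0.0, -0.001]
contact_force: [0.4, 0.3, -2.3]
gripper_width: 41.4
grasp_force: 61.6
```

Run:
```python
from h import *
delta([*place(34,38),19],np.pi-.075)
```

```text
t 34.85 pos [547.5 261.9  42.8] yang 3.065 tilt [-0.0013 -0.0013] F [ 0.4  0.3 -2.3] w 41.4 grip 61.6
  turn z -0.001 shift [-1.5  0.  23.8] joint6 -0.79
```

Call:
send_rows([
  [[-1.4, 0, 14], [0, 0, 0], 36],
  [[0, 0, 8.7], [0, 0, 0], 36],
  [[0, 0, 0], [0, 0, 0], 36],
  [[0, 0, 0], [0, 0, 0], 50],
  [[0, 0, 0], [0, 0, 0], 50],
  [[0, 0, -15], [0, 0, 0], 50],
  [[0, 0, -35], [0, 0, 0], 65],
  [[0, 0, -25], [0, 0, 0], 65],
])

```text
clock: 35.65
position: [548.5, 264.4, 97.8]
ee_rot: [-0.68, 0.733, -0.0, 0.001]
contact_force: [0.8, 0.0, 1.1]
gripper_width: 65.1
grasp_force: 0.0
```

Run:
```python
from h import *
check(place(34,38),34);delta([663.4,-130,60],np.pi-.075)
```

```text
hole at [325.4 256.2] [547.5 264.7] dark [112 112 107] ring [np.uint8(251), np.uint8(249)]
t 35.7 pos [550.8 265.9 102.6] yang 3.067 tilt [0.0092 0.0053] F [0.3 0.6 2.9] w 65.1 grip 0.0
  turn z 0.001 shift [ 386.3 -141.9   42.6] joint6 -0.79
```

Call:
send_rows([
  [[42.6, -16.1, 0], [0, 0, 0], 65],
  [[42.6, -16.1, 0], [0, 0, 0], 65],
  [[42.6, -16.1, 0], [0, 0, 0], 65],
  [[42.6, -16.1, 0], [0, 0, 0], 65],
  [[42.6, -16.1, 0], [0, 0, 0], 65],
  [[42.6, -16.1, 0], [0, 0, 0], 65],
  [[42.6, -16.1, 0], [0, 0, 0], 65],
  [[42.6, -16.1, 0], [0, 0, 0], 65],
])

```text
clock: 36.5
position: [650.9, -87.4, 96.2]
ee_rot: [-0.68, 0.733, -0.0, 0.0]
contact_force: [0.5, 0.5, -0.4]
gripper_width: 65.4
grasp_force: 0.0
```

Call:
send_rows([
  [[42.6, -16.1, 0], [0, 0, 0], 65],
  [[0, 0, 25], [0, 0, 0], 65],
  [[0, 0, 25], [0, 0, 0], 65],
  [[0, 0, 0], [0, 0, 0], 65],
  [[0, 0, 0], [0, 0, 0], 65],
])

```text
clock: 37.0
position: [663.3, -129.3, 46.0]
ee_rot: [-0.68, 0.733, -0.0, -0.0]
contact_force: [-0.5, 1.4, -0.3]
gripper_width: 64.7
grasp_force: 0.0
```

Run:
```python
from h import *
p=check((663.4,-130));delta([*p,9],np.pi-.075)
```

```text
hole at [335. 280.] [ 657.6 -132.1] dark [114 128  92] ring [np.uint8(134), np.uint8(123)]
t 37.05 pos [ 664.1 -129.1   47. ] yang 3.067 tilt [ 0.0022 -0.0006] F [-0.   0.3 -0. ] w 64.9 grip 0.0
  turn z -0.0 shift [ 3.5  6.3 38. ] joint6 -0.12
```

The spacer isn't at its place: bench green shows there, so it was probably knocked. I'll look.

Run:
```python
from h import *
i=camera_info("wrist");im=get_image("wrist")[:,:,::-1].copy();cv2.imwrite("pics/w9.png",im);np.save("w9.npy",i,allow_pickle=True)
```

```text
(no output)
```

View pics/w9.png

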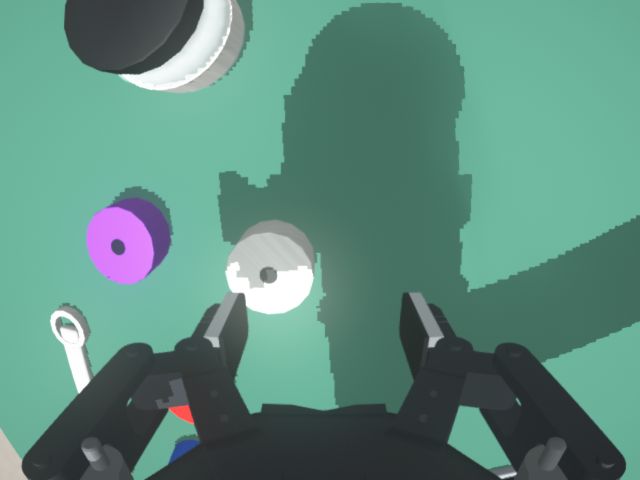

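Run:
```python
from h import *
i=np.load("w9.npy",allow_pickle=True).item();im=cv2.imread("pics/w9.png")
c,p=hole(im,(268,275),"wrist",i,11);print(c,p);print("purple",onplane("wrist",(118,247),24,i)[:2])
delta([*p,9],np.pi-.075)
```

```text
[266.1 274. ] [ 691.7 -136.9]
purple [ 770.73324718 -156.16526333]
t 37.1 pos [ 664.4 -129.    47.5] yang 3.067 tilt [ 0.0032 -0.0004] F [-0.1 -0.6 -0.5] w 65.1 grip 0.0
  turn z 0.0 shift [  5.9 -27.8  38.5] joint6 -0.12
```

Call:
send_rows([
  [[3, -14, 0], [0, 0, 0], 60],
  [[3, -13.2, 4], [0, 0, 0], 60],
  [[0, 0, 0], [0, 0, 0], 60],
  [[0, 0, 0], [0, 0, 0], 60],
])

```text
clock: 37.5
position: [690.2, -136.9, 42.7]
ee_rot: [-0.68, 0.733, -0.0, 0.001]
contact_force: [0.5, -0.3, 0.2]
gripper_width: 59.6
grasp_force: 0.0
```

Run:
```python
from h import *
p=check((691,-137));delta([*p,9],np.pi-.075)
```

```text
hole at [322.7 289.8] [ 690.6 -136.4] dark [96 99 92] ring [np.uint8(206), np.uint8(199)]
t 37.55 pos [ 689.8 -136.9   42.6] yang 3.066 tilt [0.001  0.0001] F [-0.3  0.8  0.1] w 59.7 grip 0.0
  turn z -0.001 shift [-0.5 -0.8 33.6] joint6 -0.11
```

Call:
send_rows([
  [[-0.4, -0.6, 18], [0, 0, 0], 60],
  [[0, 0, 12], [0, 0, 0], 60],
  [[0, 0, 3.5], [0, 0, 0], 60],
  [[0, 0, 0], [0, 0, 0], 36],
  [[0, 0, 0], [0, 0, 0], 36],
  [[0, 0, 0], [0, 0, 0], 36],
  [[0, 0, 0], [0, 0, 0], 36],
  [[0, 0, 0], [0, 0, 0], 36],
])

```text
clock: 38.35
position: [690.4, -136.9, 8.3]
ee_rot: [-0.68, 0.733, 0.0, 0.0]
contact_force: [-0.5, 0.9, -2.2]
gripper_width: 41.9
grasp_force: 61.1
```

Call:
send_rows([
  [[0, 0, -20], [0, 0, 0], 36],
  [[0, 0, -45], [0, 0, 0], 36],
  [[-38.8, 24, -15], [0, 0, 0], 36],
  [[-38.8, 24, 0], [0, 0, 0], 36],
  [[-38.8, 24, 0], [0, 0, 0], 36],
  [[-38.8, 24, 0], [0, 0, 0], 36],
  [[-38.8, 24, 0], [0, 0, 0], 36],
  [[-38.8, 24, 0], [0, 0, 0], 36],
])

```text
clock: 39.15
position: [563.4, 107.5, 88.2]
ee_rot: [-0.68, 0.734, -0.0, 0.0]
contact_force: [1.0, 0.4, -3.0]
gripper_width: 41.6
grasp_force: 61.5
```

Call:
send_rows([
  [[-38.8, 24, 0], [0, 0, 0], 36],
  [[-38.8, 24, 0], [0, 0, 0], 36],
  [[-38.8, 24, 0], [0, 0, 0], 36],
  [[-38.8, 24, 0], [0, 0, 0], 36],
  [[0, 0, 0], [0, 0, 0], 36],
  [[0, 0, 20], [0, 0, 0], 36],
  [[0, 0, 0], [0, 0, 0], 36],
  [[0, 0, 0], [0, 0, 0], 36],
])

```text
clock: 39.95
position: [480.6, 267.5, 68.0]
ee_rot: [-0.68, 0.734, -0.0, -0.001]
contact_force: [-0.6, -0.5, -1.5]
gripper_width: 41.6
grasp_force: 61.6
```

Run:
```python
from h import *
delta([*place(-34,38),19],np.pi-.075)
```

```text
t 39.95 pos [480.6 267.5  68. ] yang 3.065 tilt [-0.0008 -0.0011] F [-0.6 -0.5 -1.5] w 41.6 grip 61.6
  turn z -0.001 shift [-0.8  0.9 49. ] joint6 -0.88
```

Call:
send_rows([
  [[-0.8, 0.9, 20], [0, 0, 0], 36],
  [[0, 0, 17], [0, 0, 0], 36],
  [[0, 0, 8], [0, 0, 0], 36],
  [[0, 0, 4], [0, 0, 0], 36],
  [[0, 0, 0], [0, 0, 0], 36],
  [[0, 0, 0], [0, 0, 0], 48],
  [[0, 0, 0], [0, 0, 0], 48],
  [[0, 0, -10], [0, 0, 0], 48],
])

```text
clock: 40.75
position: [479.5, 268.8, 29.3]
ee_rot: [-0.68, 0.733, -0.0, -0.0]
contact_force: [-0.5, 0.0, -0.5]
gripper_width: 47.7
grasp_force: 0.0
```

Call:
send_rows([
  [[0, 0, -20], [0, 0, 0], 48],
  [[0, 0, -40], [0, 0, 0], 48],
  [[30, 0, -40], [0, 0, 0], 48],
  [[40, 0, -40], [0, 0, 0], 48],
  [[40, 0, -30], [0, 0, 0], 48],
  [[40, 0, 0], [0, 0, 0], 48],
  [[40, 0, 0], [0, 0, 0], 48],
  [[20, 0, 0], [0, 0, 0], 48],
])

```text
clock: 41.55
position: [463.4, 61.9, 196.3]
ee_rot: [-0.679, 0.734, -0.0, 0.001]
contact_force: [0.9, 0.9, 0.3]
gripper_width: 48.3
grasp_force: 0.0
```

Call:
send_rows([
  [[-40, 0, 0], [0, 0, 0], 48],
  [[-40, 0, 0], [0, 0, 0], 48],
  [[-40, 0, 0], [0, 0, 0], 48],
  [[-30, 0, 0], [0, 0, 0], 48],
  [[0, 0, 0], [0, 0, 0], 48],
  [[0, 0, 0], [0, 0, 0], 48],
])

```text
clock: 42.15
position: [475.4, 214.2, 195.3]
ee_rot: [-0.68, 0.733, -0.0, 0.0]
contact_force: [0.6, 0.1, 0.6]
gripper_width: 48.1
grasp_force: 0.0
```

Run:
```python
from h import *
delta([500,240,190])
i=camera_info("wrist");im=get_image("wrist")[:,:,::-1].copy();cv2.imwrite("pics/w10.png",im);np.save("w10.npy",i,allow_pickle=True)
for q in [(0,-38),(-27,102),(27,102),(29,-102),(-29,-102),(34,38),(-34,38)]:
    e=place(*q);u=proj("wrist",[*e,34],i);c,_=hole(im,u,"wrist",i,8);print(q,u.round(),c,(onplane("wrist",c,34,i)[:2]-e).round(1))
```

```text
t 42.15 pos [475.4 214.2 195.3] yang 3.067 tilt [0.0007 0.0005] F [0.6 0.1 0.6] w 48.1 grip 0.0
  turn z 0 shift [-27.5 -22.6   5.3] joint6 -0.81
(0, -38) [282. 190.] [282.5 190.6] [-0.2  0.3]
(-27, 102) [316. 336.] [315.9 335.3] [-0.2 -0.3]
(27, 102) [260. 335.] [255.2 341.6] [6.2 8.1]
(29, -102) [246. 114.] [246.  114.8] [-0.1  0.5]
(-29, -102) [317. 113.] [317.3 112.5] [-0.3 -0.1]
(34, 38) [248. 274.] [248.  275.5] [-0.2  1.2]
(-34, 38) [323. 275.] [322.7 276.3] [0.4 1.4]
```

View pics/w10.png

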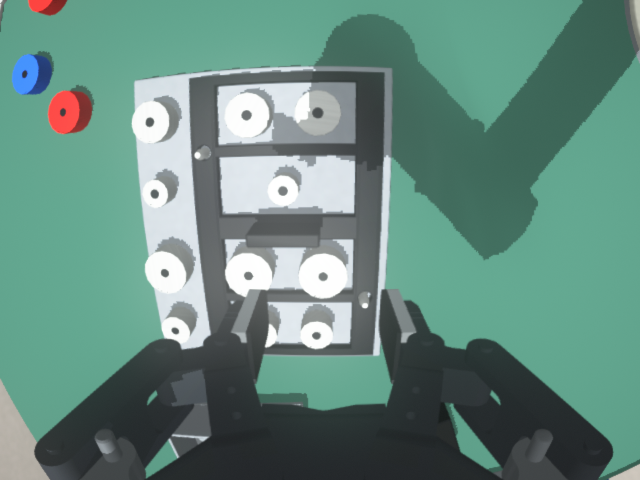

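All seven spacers stand upright in their own slots. The (27,102) one is hidden behind a finger in this view, but it was checked right after placing. The plate is flush over both pins, so I'm handing in.

```bash
python3 -c "
from bench import job_done
print(job_done())"
```

```text
the job is handed in; nothing more can be done
None
```

I seated the row plate flush over both carrier pins, stood all seven loose spacers in the slots of their own size, and handed the job in at about 42 s of robot time; no verdict came back.

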